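Fetch the back roll off the tape peg and load the unwinder

TASK

The bench unwinder needs the widest tape roll, which hangs innermost on the roll stand's peg behind the two narrower ones. Take the two narrower rolls off and stand them aside upright on the two rods of the roll rest, then put the widest roll upright in the unwinder, on its two rollers between the cheeks, and then hang the other two back on the peg, each at its old place. Let no roll fall over onto the bench and leave the finished aluminium profile undisturbed.

Things in the scene. Friction and masses are not known exactly. Their poses are not given: they have to be found in the camera images.
- stand: Roll stand, fixed: dark steel foot plate, post 190 mm high and a level wooden peg, 25 mm thick, axis 175 mm above the bench. Origin: on the bench under the peg's root. From there the peg runs 245 mm along the stand's -y, far end free; post at y = 0 to 34 mm. A hung roll's centre is 149.5 mm above the bench; raised 25 mm it is concentric with the peg and slides along it and off the free end.
- roll_wide: Tan masking tape roll on a brown card core, 50 mm wide (the widest of the three), 128 mm outside diameter, core hole 76 mm (wall 26 mm), 360 g. Starts hung on the peg through its hole, always innermost, about 60 mm from the peg's root. Origin: centre of the roll; y axis: the roll's axis, level as it hangs. Gripped from above by its flat faces, at most 24 mm deep over the peg.
- roll_medium: Tan masking tape roll on a brown card core, 36 mm wide (the middle width), 128 mm outside diameter, core hole 76 mm (wall 26 mm), 260 g. Starts hung on the peg through its hole, about 137 or 207 mm from the peg's root. Origin: centre of the roll; y axis: the roll's axis, level as it hangs. Gripped from above by its flat faces, at most 24 mm deep over the peg.
- roll_narrow: Tan masking tape roll on a brown card core, 24 mm wide (the narrowest), 128 mm outside diameter, core hole 76 mm (wall 26 mm), 180 g. Starts hung on the peg through its hole, about 137 or 207 mm from the peg's root. Origin: centre of the roll; y axis: the roll's axis, level as it hangs. Gripped from above by its flat faces, at most 24 mm deep over the peg.
- rest: Roll rest, fixed: two steel rods 16 mm thick between plywood end boards 62 mm high. Origin: on the bench under its middle. Rods along its y axis at x = -38 and +38 mm, axes 45 mm high; end boards' inner faces at y = -102 and +102 mm. A roll stands across both rods, axis along the rest's y, centre 106 mm above the bench over x = 0; two fit side by side, say at y = -48 and +48 mm.
- unwinder: Bench tape unwinder, fixed: grey steel foot and cheeks, two black rollers 16 mm thick, toothed cutter bar at x = -108 mm. Origin: on the bench, midway between the rollers, which lie along its y axis at x = -38 and +38 mm, axes 45 mm high. Cheeks: inner faces at y = -35 and +35 mm, tops 86 mm high. A loaded roll's axis is along the unwinder's y, its centre 106 mm above the origin.
- profile: Finished part, loose: a slotted aluminium U profile 220 mm long, 30 mm wide, 20 mm high, lying on the bench about 120 mm in front (-x side) of the roll rest, along the rest's y direction. Origin: centre of its underside; its x axis is its length. Not to be disturbed.
Mind the look-alikes: they are no part of the job. What is shaped like the roll_wide but green is not meant.

How it is judged:
On the way, in this order (a step that is already met when the one before it is completed fails the run):
1. both narrower rolls stand upright on the rods of the roll rest, released, the widest still hanging on the peg (x of roll_medium in the frame of rest between -0.012 and 0.012 m and y of roll_medium in the frame of rest between -0.1 and 0.1 m and z of roll_medium in the frame of rest between 0.094 and 0.118 m and angle between the y axis of each of roll_medium, roll_narrow and the y axis of rest, either way round below 0.2 rad and linear speed of each of roll_medium, roll_narrow below 0.03 m/s and contact force between the fingers and roll_medium below 0.3 N and x of roll_narrow in the frame of rest between -0.012 and 0.012 m and y of roll_narrow in the frame of rest between -0.1 and 0.1 m and z of roll_narrow in the frame of rest between 0.094 and 0.118 m and contact force between the fingers and roll_narrow below 0.3 N and x of roll_wide in the frame of stand between -0.04 and 0.04 m and y of roll_wide in the frame of stand between -0.24 and 0 m and z of roll_wide in the frame of stand between 0.12 and 0.2 m), for 0.2 s.
2. the widest roll stands upright in the unwinder, released, while the narrower two are still on the roll rest (x of roll_wide in the frame of unwinder between -0.012 and 0.012 m and y of roll_wide in the frame of unwinder between -0.015 and 0.015 m and z of roll_wide in the frame of unwinder between 0.094 and 0.118 m and angle between the y axis of roll_wide and the y axis of unwinder, either way round below 0.2 rad and linear speed of each of roll_wide, roll_medium, roll_narrow below 0.03 m/s and contact force between the fingers and roll_wide below 0.3 N and x of roll_medium in the frame of rest between -0.012 and 0.012 m and y of roll_medium in the frame of rest between -0.1 and 0.1 m and z of roll_medium in the frame of rest between 0.094 and 0.118 m and angle between the y axis of each of roll_medium, roll_narrow and the y axis of rest, either way round below 0.2 rad and contact force between the fingers and roll_medium below 0.3 N and x of roll_narrow in the frame of rest between -0.012 and 0.012 m and y of roll_narrow in the frame of rest between -0.1 and 0.1 m and z of roll_narrow in the frame of rest between 0.094 and 0.118 m and contact force between the fingers and roll_narrow below 0.3 N), for 0.2 s.
At the end, for the whole second after the job is handed in: Widest roll upright on both unwinder rollers (centre within 12 mm across them, 15 mm between the cheeks, axis within 0.2 rad); medium and narrow rolls hang on the peg, centres within 20 mm of where they hung at the start, axes within 0.25 rad of the peg's; all released and at rest (x of roll_wide in the frame of unwinder between -0.012 and 0.012 m and y of roll_wide in the frame of unwinder between -0.015 and 0.015 m and z of roll_wide in the frame of unwinder between 0.094 and 0.118 m and angle between the y axis of roll_wide and the y axis of unwinder, either way round below 0.2 rad and linear speed of each of roll_wide, roll_medium, roll_narrow below 0.03 m/s and contact force between the fingers and roll_wide below 0.3 N and distance of each of roll_medium, roll_narrow from where it was at the start of the episode below 0.02 m and angle between the y axis of each of roll_medium, roll_narrow and the y axis of stand, either way round below 0.25 rad and contact force between the fingers and roll_medium below 0.3 N and contact force between the fingers and roll_narrow below 0.3 N); the robot touches nothing.
It fails at once if a roll has fallen over onto the bench (its centre lower than 50 mm above the bench) (height (world z) of any of roll_wide, roll_medium, roll_narrow below 0.05 m).
It fails at once if the finished aluminium profile was disturbed (moved more than 20 mm) (distance of profile from where it was at the start of the episode above 0.02 m).
It also fails if it takes over 131 s, if anything falls off the work surface, if the arm or the gripper's body presses on something with over 40 N, if the wrist force passes 120 N, or if a joint passes its speed limit or range.

ROBOT

A 7-joint arm with a two-finger parallel gripper is mounted at the origin on the work surface. World frame = base frame: x ahead of the robot, y to its left, z up, the work surface at z = 0. Lengths are in m, angles in rad, forces in N, time in s.
With the tool pointing down it reaches from about 0.4 to 0.85 m from the base axis. Payload 10.4 kg.
Tool frame: the origin (TCP) lies at the very end of the fingers, on their centre line; the grasp point (between the pads) lies r.grasp_offset behind it (r.grasp_offset is the distance from the TCP to the grasp point, in m); z points along the fingers, y is the direction in which the jaws open and shut (so a half turn about z gives the same grasp; the last joint's range is limited). The gripper opens to 87 mm and grips with 3 to 60 N. Pads are 19 mm wide; open, the fingers measure 117 mm over their backs; the gripper's body (75 mm by 190 mm) begins 51 mm behind the grasp point.
Start: joints at [1.312, 0.332, -0.065, 1.46, 0.022, 1.35, -0.088], TCP at [0.146, -0.608, 0.223] pointing down, gripper open.
Joint ranges: [-2.6, 2.6], [-0.5, 2.12], [-1.47, 1.34], [0.16, 2.42], [-1.27, 4.41], [0.06, 2.06], [-2.6, 2.6]. Speed limits (rad/s): [2.22, 2.22, 2.79, 2.79, 3.14, 3.14, 3.14].

INTERFACE

Orientations are given as a unit quaternion [x, y, z, w].
In Python, from bench import read_state, cams, job, r gives the robot as it stands. The module is installed in compiled form; this text tells all that it offers.
- The arm moves only by the tool arm_command, never from a script. Its argument "increments" is a list of rows, each an object of numbers: "gripper": the opening in per cent of the stroke, from 0 (shut) to 100 (fully open); "dx", "dy", "dz": the shift along the tool's x, y, z in m; "spin": the turn about the tool's z in degrees. In form: [{"gripper": .., "dx": .., "dy": .., "dz": .., "spin": ..}, ...]. A call has exactly 8 rows; each row shifts and turns the commanded pose from where the row before left it, along the tool's axes as they then stand; what a row does not reach is not made up. A row lasts 1/8 s, in which the tool goes at most 62.5 mm and 10.7 degrees, less where a joint would pass 70% of its speed; a pose out of reach is approached as far as the arm can. A call with a gripper value outside its range is refused whole. The fingers move at their own pace and stop on an object; "grip_force" is the grip in N (left out, the last holds). Time passes only in rows, so rows that do not move let the fingers close, or fill a call up. It gives the time, the measured TCP pose, the force and the opening at its end, in the units of the state.
- read_state(): the state, without advancing time (a new reading comes with each control period).
- cams.camera(name): name is "scene" or "top"; returns the picture (400x640x3 uint8, red, green, blue); there is no depth.
- cams.camera_info(name): a dict with "K" (3x3 intrinsics, pixels), "rvec" (rotation vector, rad) and "tvec" (3), from world to camera coordinates, as OpenCV has them. Camera axes: x right, y down, z forward; pixel columns grow to the right and rows downward; lengths in m; the calibration is good to about 2 mm. A picture is of the moment at which its call begins. camera_info takes no time and is no camera call.
- job.close_job(): hands the job in, once; it reports no verdict.
The state is a dict: "time": time; "joint_positions": joint angles; "joint_vel": joint speeds; "joint_torque": joint torques, N m; "ee_pos": TCP position; "eef_rot": TCP orientation; "ft_force": force on the tool from outside, world axes, zero at the start; "torque": the same for the moment, N m; "width": finger opening in m.
Only numpy, scipy, OpenCV 4.12 (cv2) and the standard library are available. Lean on these libraries where they do the work, as an engineer would, in place of code of your own. Each camera call takes 0.05 s, during which the arm holds its last target.

## Working session

There is one attempt and no reset: what is moved stays moved. The work goes in short steps, Python scripts to look and compute and a tool call to move; the robot and the scene stay as the last step left them, time stands still between calls to the robot, and variables do not carry over. Pictures are saved under pics/ and viewed, and the job is handed in when it is done.

Besides the shell and the picture viewer there is one more tool, called after "Request:" as a command line: name --argument value ..., lists and objects as JSON in quotes. arm_command: Moves the arm, as the interface text tells. Its arguments: {"type":"object","properties":{"increments":{"type":"array","items":{"type":"object","properties":{"gripper":{"type":"number"},"dx":{"type":"number"},"dy":{"type":"number"},"dz":{"type":"number"},"spin":{"type":"number"}}}},"grip_force":{"type":"number"}},"required":["increments"]}

```bash
mkdir -p pics
python3 - <<'E'
from bench import read_state, cams, job, r
import cv2
for n in ("scene","top"):
    cv2.imwrite(f"pics/{n}0.png", cams.camera(n)[:,:,::-1]); 
    i=cams.camera_info(n); print(n,i)
print(read_state(), r.grasp_offset)
E
```

```text
scene {'K': array([[514.74046881,   0.        , 319.52940949],
       [  0.        , 514.74046881, 203.66779314],
       [  0.        ,   0.        ,   1.        ]]), 'rvec': array([ 1.85519768,  1.61809082, -0.66131601]), 'tvec': array([-0.08676633, -0.22525323,  1.77625173])}
top {'K': array([[370.41384388,   0.        , 319.59929162],
       [  0.        , 370.41384388, 198.90433045],
       [  0.        ,   0.        ,   1.        ]]), 'rvec': array([ 2.16751023, -2.11073794,  0.13687138]), 'tvec': array([0.03881413, 0.46006373, 1.1280061 ])}
{'time': 0.1, 'joint_positions': array([ 1.31239047,  0.33277017, -0.06469354,  1.46088308,  0.02161114,
        1.34988518, -0.08849833]), 'joint_vel': array([ 0.00113207, -0.00118036, -0.00100444, -0.00110374,  0.00014923,
        0.00135277, -0.00102546]), 'joint_torque': array([ 2.18570349e-03, -6.24547505e+01,  2.54336715e-02, -3.90719247e+01,
       -6.13033469e-02,  3.66750592e-02,  1.48782652e-05]), 'ee_pos': array([ 0.14592307, -0.60736409,  0.22184523]), 'eef_rot': array([ 9.93056258e-01,  1.17638756e-01, -1.08527676e-04, -6.15518796e-04]), 'ft_force': array([ 0.21616731, -0.60996185, -0.30269832]), 'torque': array([-0.01024403,  0.02005971,  0.02390901]), 'width': 0.08690929564749805} 0.0187
```

View pics/scene0.png

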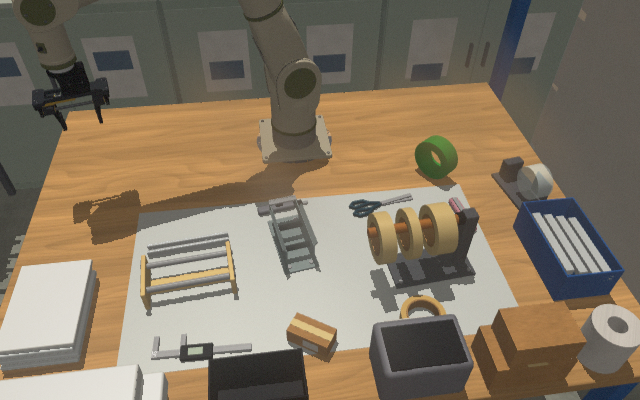

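View pics/top0.png

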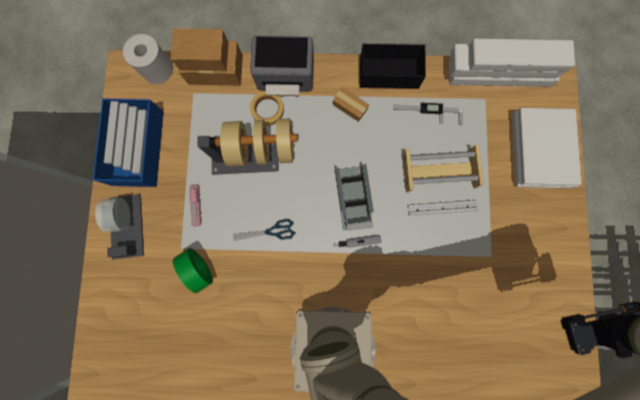

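The top view puts the stand with its rolls at about (250,145), the unwinder at (353,195), the rest at (442,168) and the profile at (442,208). I'll enlarge these.

Run:
```python
import cv2
t=cv2.imread("pics/top0.png"); s=cv2.imread("pics/scene0.png")
def z(im,x,y,w,h,f,n): cv2.imwrite("pics/"+n,cv2.resize(im[y:y+h,x:x+w],None,fx=f,fy=f,interpolation=cv2.INTER_CUBIC))
z(t,190,100,120,85,6,"t_stand.png"); z(t,325,135,170,95,4.7,"t_rest.png")
z(s,350,180,140,115,5,"s_stand.png"); z(s,130,185,200,125,4,"s_rest.png")
```

```text
(no output)
```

View pics/t_stand.png

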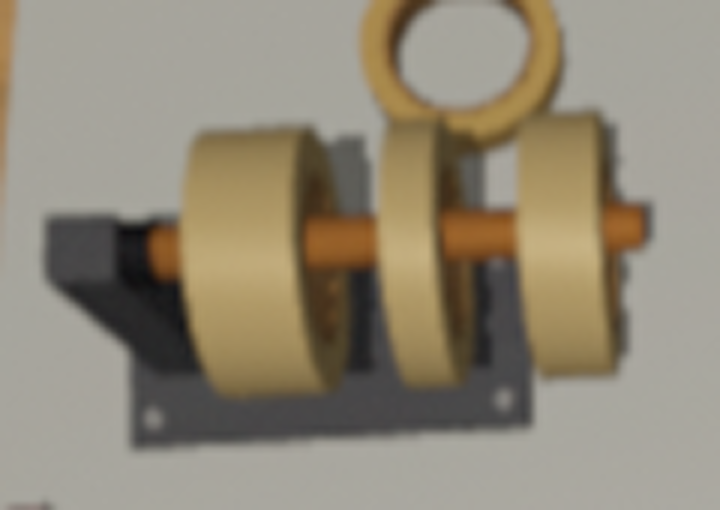

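View pics/t_rest.png

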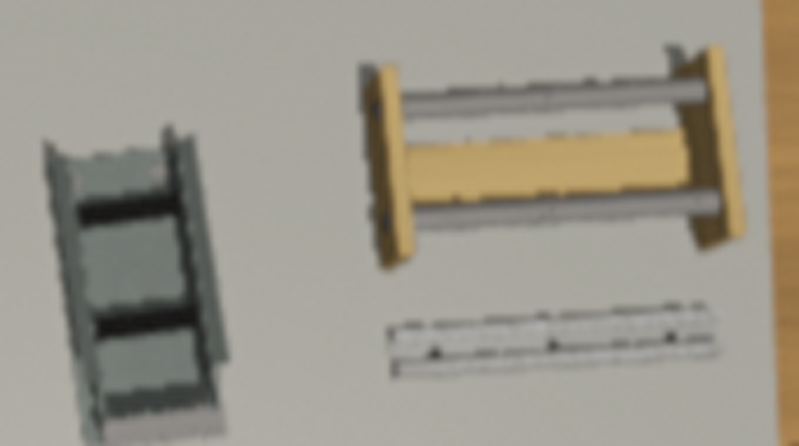

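View pics/s_stand.png

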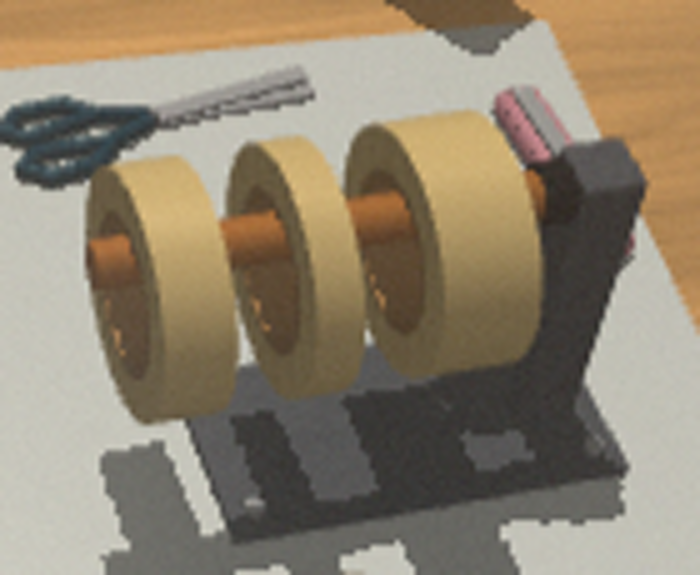

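View pics/s_rest.png

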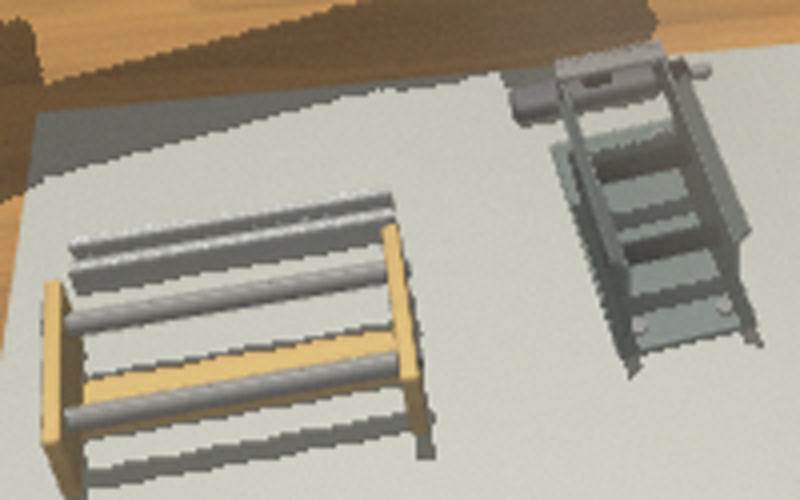

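```bash
cat > h.py <<'E'
import numpy as np, cv2, json
from scipy.optimize import least_squares
INFO=json.load(open('cal.json'))
def proj(n,P):
    i=INFO[n]; p,_=cv2.projectPoints(np.asarray(P,float).reshape(-1,1,3),np.array(i['rvec']),np.array(i['tvec']),np.array(i['K']),None); return p[:,0]
def w(pose,P):
    x,y,t=pose; P=np.asarray(P,float).reshape(-1,3); c,s=np.cos(t),np.sin(t)
    return np.c_[x+c*P[:,0]-s*P[:,1],y+s*P[:,0]+c*P[:,1],P[:,2]]
def crop(px,f,o): return (np.asarray(px,float)+.5)/f-.5+np.asarray(o)
C={'ts':(6,(190,100),'top'),'tr':(4.7,(325,135),'top'),'ss':(5,(350,180),'scene'),'sr':(4,(130,185),'scene')}
def fit(obs,x0):
    # obs: (crop, px, model point)
    def res(p):
        out=[]
        for c,px,m in obs:
            f,o,n=C[c]; out+=list(proj(n,w(p,m))[0]-crop(px,f,o))
        return np.array(out)
    s=least_squares(res,x0,loss='soft_l1'); return s.x,res(s.x).reshape(-1,2)
E
cat > fit0.py <<'E'
from bench import cams
import json
json.dump({n:{k:v.tolist() for k,v in cams.camera_info(n).items() if hasattr(v,'tolist')} for n in('top','scene')},open('cal.json','w'))
from h import *
np.set_printoptions(precision=4,suppress=True)
for n in INFO:
    R,_=cv2.Rodrigues(np.array(INFO[n]['rvec'])); print(n,-R.T@np.array(INFO[n]['tvec']))
st=[('ts',(648,226),(0,-.245,.175)),('ts',(118,248),(0,0,.19)),('ts',(45,248),(0,.034,.19)),('ss',(97,262),(0,-.245,.175)),('ss',(574,169),(0,0,.19)),('ss',(632,163),(0,.034,.19))]
print(*fit(st,[.6,.3,0]))
re=[('tr',(706,91),(.038,-.102,.045)),('tr',(718,202),(-.038,-.102,.045)),('sr',(72,418),(.038,-.102,.045)),('sr',(72,323),(-.038,-.102,.045)),('sr',(400,363),(.038,.102,.045)),('sr',(384,271),(-.038,.102,.045)),('tr',(398,104),(.038,.102,.045)),('tr',(410,216),(-.038,.102,.045))]
print(*fit(re,[.6,-.3,0]))
un=[('tr',(128,207),(.038,0,.045)),('tr',(147,320),(-.038,0,.045))]
print(*fit(un,[.5,0,.15]))
E
python3 fit0.py
```

```text
top [0.2927 0.0302 1.1828]
scene [ 1.4133 -0.1217  1.096 ]
[0.5938 0.3604 0.0753] [[-0.2702  0.06  ]
 [-0.1722 -0.8298]
 [-0.1717 -0.215 ]
 [-1.4727  0.3765]
 [-0.4398 -0.4129]
 [ 0.8162 -1.2464]]
[ 0.5665 -0.3321  0.0762] [[-0.5644 -0.015 ]
 [-0.4603  0.0853]
 [-1.293   0.1843]
 [-0.7744  0.0994]
 [-0.2874  0.1007]
 [ 1.0073  0.3686]
 [-0.0131  0.5284]
 [-0.5288  0.418 ]]
[ 0.486  -0.055   0.1789] [[ 0.017   0.1118]
 [-0.0167 -0.1096]]
```

```bash
cat > ov.py <<'E'
from h import *
S=[.5938,.3604,.0753]; R_=[.5665,-.3321,.0762]; U=[.486,-.055,.1789]
def circ(r,y,z,n=40):
    a=np.linspace(0,2*np.pi,n); return np.c_[r*np.cos(a),0*a+y,z+r*np.sin(a)]
L=[]
for y,wd in ((-.060,.05),(-.137,.024),(-.207,.036)):
    for q in(-.5,.5): L.append((S,circ(.064,y+q*wd,.1495)))
L.append((S,np.array([[0,0,.175],[0,-.245,.175]])))
for x in(-.038,.038): L.append((R_,np.array([[x,-.102,.045],[x,.102,.045]])))
for y in(-.102,.102): L.append((R_,np.array([[-.05,y,.062],[.05,y,.062]])))
for x in(-.038,.038): L.append((U,np.array([[x,-.035,.045],[x,.035,.045]])))
for y in(-.035,.035): L.append((U,np.array([[-.1,y,.086],[.06,y,.086]])))
def draw(src,cr,out):
    f,o,n=C[cr]; im=cv2.imread(src); 
    sz={'ts':(120,85),'tr':(170,95),'ss':(140,115),'sr':(200,125)}[cr]
    im=cv2.resize(im[o[1]:o[1]+sz[1],o[0]:o[0]+sz[0]],None,fx=f,fy=f,interpolation=cv2.INTER_CUBIC)
    for p,l in L:
        q=((proj(n,w(p,l))-o+.5)*f-.5).round().astype(np.int32); cv2.polylines(im,[q.reshape(-1,1,2)],False,(255,0,0),1)
    cv2.imwrite(out,im)
for c in C: draw(f"pics/{C[c][2]}0.png",c,f"pics/ov_{c}.png")
a,b=[cv2.imread(f"pics/ov_{c}.png") for c in('ts','tr')]
E
python3 ov.py
```

```text
(no output)
```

View pics/ov_ts.png

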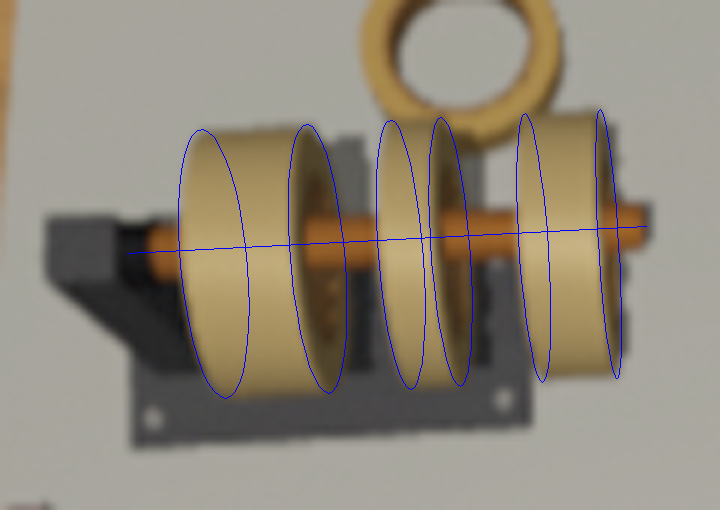

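View pics/ov_tr.png

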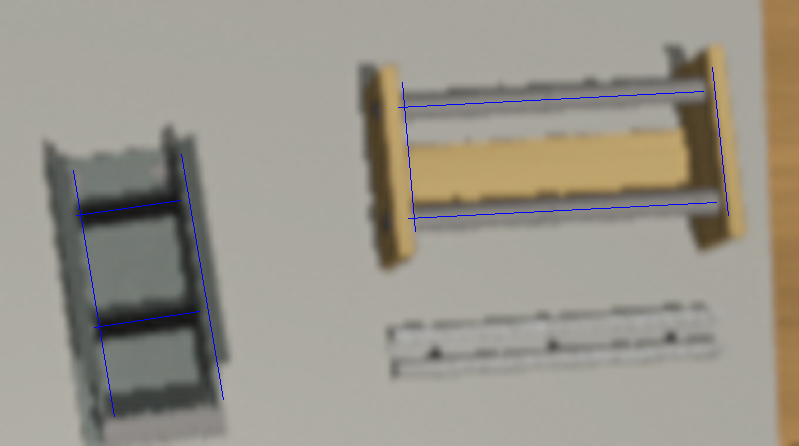

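View pics/ov_ss.png

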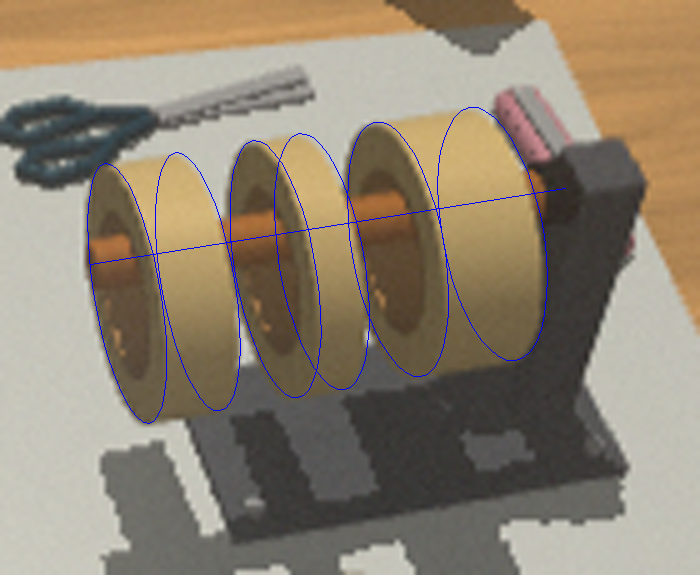

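View pics/ov_sr.png

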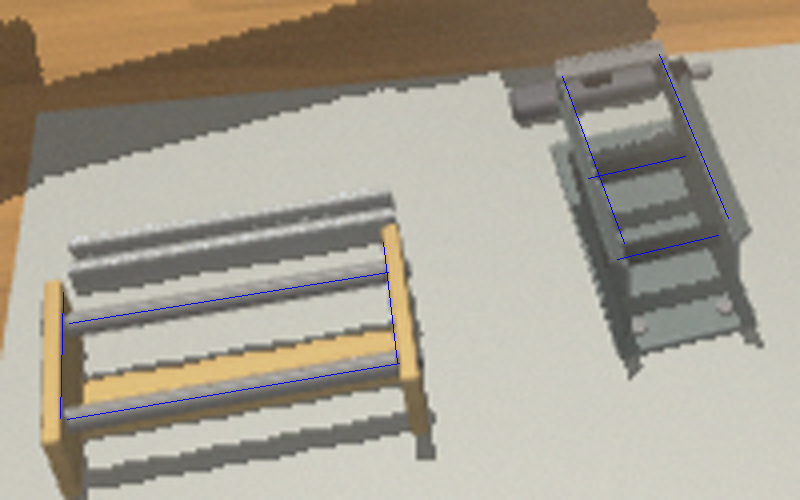

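```bash
cat > ovu.py <<'E'
from ov import *
def box(a,b):
    return [np.array([[a[0],a[1],a[2]],[b[0],a[1],a[2]],[b[0],b[1],a[2]],[a[0],b[1],a[2]],[a[0],a[1],a[2]]])]
def mk(U,s,out):
    ims=[]
    for n,o,sz,f in(('top',(330,155),(50,75),7),('scene',(255,190),(70,90),6)):
        im=cv2.imread(s%n); im=cv2.resize(im[o[1]:o[1]+sz[1],o[0]:o[0]+sz[0]],None,fx=f,fy=f,interpolation=cv2.INTER_CUBIC)
        raw=im.copy()
        for l in [np.array([[x+d,-.035,.045],[x+d,.035,.045]]) for x in(-.038,.038) for d in(-.008,.008)]+[np.array([[-.1,y,.086],[.06,y,.086]]) for y in(-.035,.035)]:
            q=((proj(n,w(U,l))-o+.5)*f-.5).round().astype(np.int32); cv2.polylines(im,[q.reshape(-1,1,2)],False,(255,0,0),1)
        ims+= [raw,im] if n=='scene' else [im]
    h=max(i.shape[0] for i in ims); ims=[cv2.copyMakeBorder(i,0,h-i.shape[0],0,4,0) for i in ims]
    o=cv2.hconcat(ims); k=min(1,800/o.shape[1]); cv2.imwrite(out,cv2.resize(o,None,fx=k,fy=k,interpolation=cv2.INTER_AREA))
import sys
mk(eval(sys.argv[1]),"pics/%s0.png",sys.argv[2])
E
python3 ovu.py "[.486,-.055,.1789]" pics/ovu1.png
```

```text
(no output)
```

View pics/ovu1.png

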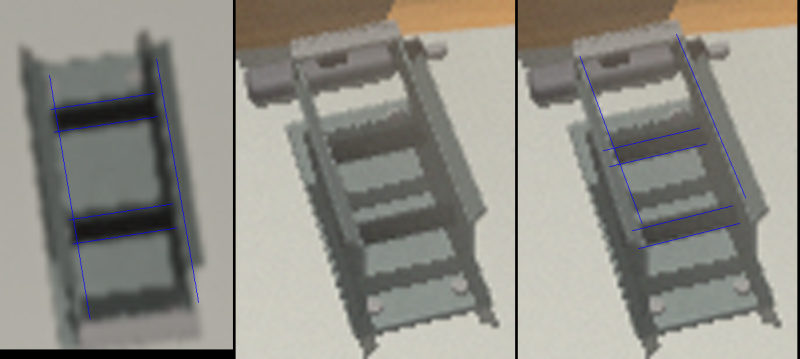

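The overlays fit to about 2 mm. The medium roll hangs outermost and the narrow one in the middle. Next, a helper that works out the deltas.

```bash
cat > d.py <<'E'
from h import *
from scipy.spatial.transform import Rotation as Ro
from bench import read_state
S=[.5938,.3604,.0753]; R_=[.5665,-.3321,.0762]; U=[.486,-.055,.1789]
def cur():
    s=read_state(); R=Ro.from_quat(s['eef_rot']).as_matrix(); return s,R
def d(pose,y,z,x=0):
    s,R=cur(); T=w(pose,[x,y,z])[0]; a=np.arctan2(R[1,0],R[0,0])
    print('TCP tgt',T.round(4),'cur',s['ee_pos'].round(4),'| tool d',((R.T@(T-s['ee_pos']))*1000).round(1),'mm spin',round(np.degrees(a-pose[2]),2))
def st():
    s,R=cur(); print('t',round(s['time'],2),'tilt',R[2].round(3),'f',s['ft_force'].round(2),'w',round(s['width']*1000,1),'j',s['joint_positions'].round(2))
E
python3 -c "
from d import *
st(); d(S,-.207,.285)"
```

```text
t 0.1 tilt [-0.    -0.001 -1.   ] f [ 0.22 -0.61 -0.3 ] w 86.9 j [ 1.31  0.33 -0.06  1.46  0.02  1.35 -0.09]
TCP tgt [0.6094 0.154  0.285 ] cur [ 0.1459 -0.6074  0.2218] | tool d [ 628.5 -632.1  -62.4] mm spin 9.2
```

Request:
arm_command --increments '[{"spin":4.6,"gripper":69,"dz":-0.02},{"spin":4.6,"gripper":69,"dz":-0.02},{"gripper":69,"dz":-0.02},{"gripper":69},{"gripper":69},{"gripper":69},{"gripper":69},{"gripper":69}]' --grip_force 20

```text
validation failed for argument at $.in...
```

```bash
python3 -c "
from d import *
st(); d(S,-.207,.285)"
```

```text
t 0.1 tilt [-0.    -0.001 -1.   ] f [ 0.22 -0.61 -0.3 ] w 86.9 j [ 1.31  0.33 -0.06  1.46  0.02  1.35 -0.09]
TCP tgt [0.6094 0.154  0.285 ] cur [ 0.1459 -0.6074  0.2218] | tool d [ 628.5 -632.1  -62.4] mm spin 9.2
```

Request:
arm_command --increments '[{"spin":4.6,"gripper":69,"dx":0,"dy":0,"dz":-0.02},{"spin":4.6,"gripper":69,"dx":0,"dy":0,"dz":-0.02},{"spin":0,"gripper":69,"dx":0.04,"dy":0,"dz":-0.02},{"spin":0,"gripper":69,"dx":0.04,"dy":0,"dz":0},{"spin":0,"gripper":69,"dx":0.04,"dy":0,"dz":0},{"spin":0,"gripper":69,"dx":0.04,"dy":0,"dz":0},{"spin":0,"gripper":69,"dx":0.04,"dy":0,"dz":0},{"spin":0,"gripper":69,"dx":0,"dy":0,"dz":0}]' --grip_force 20

```text
time: 1.1
ee_pos: [0.3495, -0.5906, 0.2812]
eef_rot: [0.999, 0.04, 0.0, -0.001]
ft_force: [-1.0, 0.0, -0.3]
width: 0.0601
```

```bash
python3 -c "
from d import *
st(); d(S,-.207,.285)"
```

```text
t 1.1 tilt [ 0.001 -0.003 -1.   ] f [-0.98  0.   -0.32] w 60.1 j [ 1.05  0.46 -0.12  1.17  0.05  1.52 -0.55]
TCP tgt [0.6094 0.154  0.285 ] cur [ 0.3495 -0.5906  0.2812] | tool d [ 319.1 -721.2   -1.7] mm spin 0.32
```

Request:
arm_command --increments '[{"spin":0.3,"gripper":69,"dx":0.02,"dy":-0.045,"dz":0},{"spin":0,"gripper":69,"dx":0.02,"dy":-0.045,"dz":0},{"spin":0,"gripper":69,"dx":0.02,"dy":-0.045,"dz":0},{"spin":0,"gripper":69,"dx":0.02,"dy":-0.045,"dz":0},{"spin":0,"gripper":69,"dx":0.02,"dy":-0.045,"dz":0},{"spin":0,"gripper":69,"dx":0.02,"dy":-0.045,"dz":0},{"spin":0,"gripper":69,"dx":0.02,"dy":-0.045,"dz":0},{"spin":0,"gripper":69,"dx":0.02,"dy":-0.045,"dz":0}]'

```text
time: 2.1
ee_pos: [0.4793, -0.2215, 0.2825]
eef_rot: [0.999, 0.034, -0.0, 0.0]
ft_force: [0.2, 0.5, -0.2]
width: 0.06
```

Request:
arm_command --increments '[{"spin":0,"gripper":69,"dx":0.02,"dy":-0.045,"dz":0},{"spin":0,"gripper":69,"dx":0.02,"dy":-0.045,"dz":0},{"spin":0,"gripper":69,"dx":0.02,"dy":-0.045,"dz":0},{"spin":0,"gripper":69,"dx":0.02,"dy":-0.045,"dz":0},{"spin":0,"gripper":69,"dx":0.02,"dy":-0.045,"dz":0},{"spin":0,"gripper":69,"dx":0.02,"dy":-0.045,"dz":0},{"spin":0,"gripper":69,"dx":0.02,"dy":-0.045,"dz":0},{"spin":0,"gripper":69,"dx":0.0,"dy":0,"dz":0}]'

```text
time: 3.1
ee_pos: [0.5969, 0.1056, 0.2818]
eef_rot: [0.999, 0.038, -0.001, -0.001]
ft_force: [-1.0, -0.1, -0.6]
width: 0.0602
```

```bash
python3 -c "
from d import *
st(); d(S,-.207,.285);d(S,-.207,.191)"
```

```text
t 3.1 tilt [-0.001 -0.002 -1.   ] f [-0.97 -0.09 -0.63] w 60.2 j [ 0.21  0.32 -0.59  1.39  0.18  1.48 -1.87]
TCP tgt [0.6094 0.154  0.285 ] cur [0.5969 0.1056 0.2818] | tool d [ 16.1 -47.4  -3.1] mm spin 0.01
TCP tgt [0.6094 0.154  0.191 ] cur [0.5969 0.1056 0.2818] | tool d [ 16.2 -47.2  90.9] mm spin 0.01
```

Request:
arm_command --increments '[{"spin":0,"gripper":69,"dx":0.008,"dy":-0.024,"dz":0},{"spin":0,"gripper":69,"dx":0.008,"dy":-0.023,"dz":0},{"spin":0,"gripper":69,"dx":0,"dy":0,"dz":0.02},{"spin":0,"gripper":69,"dx":0,"dy":0,"dz":0.02},{"spin":0,"gripper":69,"dx":0,"dy":0,"dz":0},{"spin":0,"gripper":69,"dx":0,"dy":0,"dz":0},{"spin":0,"gripper":69,"dx":0,"dy":0,"dz":0},{"spin":0,"gripper":69,"dx":0.0,"dy":0,"dz":0}]'

```text
time: 4.1
ee_pos: [0.6102, 0.1497, 0.2432]
eef_rot: [0.999, 0.035, 0.0, -0.0]
ft_force: [0.1, -0.1, 0.3]
width: 0.0605
```

```bash
python3 -c "
from d import *
st(); d(S,-.207,.191)
from bench import cams
t=cams.camera('top')[:,:,::-1]; s=cams.camera('scene')[:,:,::-1]
f=lambda i,x,y,w_,h,k: cv2.resize(i[y:y+h,x:x+w_],None,fx=k,fy=k,interpolation=cv2.INTER_CUBIC)
cv2.imwrite('pics/g1.png',cv2.hconcat([f(t,190,80,130,125,3),f(s,350,160,125,125,3)]))"
```

```text
t 4.1 tilt [ 0.001  0.    -1.   ] f [ 0.08 -0.08  0.27] w 60.5 j [ 0.14  0.39 -0.6   1.4   0.22  1.42 -1.96]
TCP tgt [0.6094 0.154  0.191 ] cur [0.6102 0.1497 0.2432] | tool d [-0.5 -4.3 52.2] mm spin -0.31
```

View pics/g1.png

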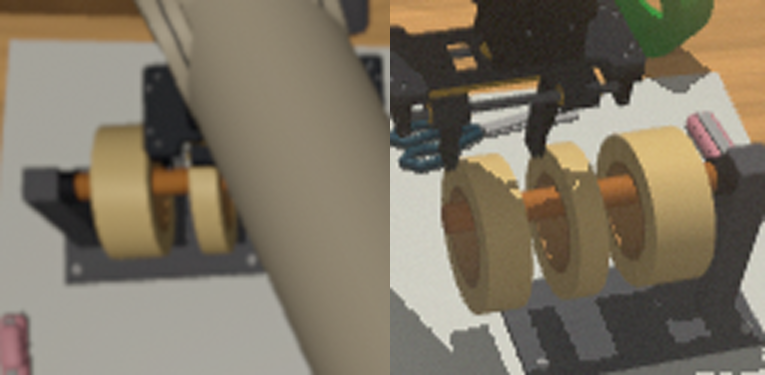

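Request:
arm_command --increments '[{"spin":0,"gripper":69,"dx":0,"dy":-0.004,"dz":0},{"spin":0,"gripper":69,"dx":0,"dy":0,"dz":0.013},{"spin":0,"gripper":69,"dx":0,"dy":0,"dz":0.013},{"spin":0,"gripper":69,"dx":0,"dy":0,"dz":0.013},{"spin":0,"gripper":69,"dx":0,"dy":0,"dz":0.013},{"spin":0,"gripper":69,"dx":0,"dy":0,"dz":0},{"spin":0,"gripper":69,"dx":0,"dy":0,"dz":0},{"spin":0,"gripper":69,"dx":0.0,"dy":0,"dz":0}]'

```text
time: 5.2
ee_pos: [0.6098, 0.1538, 0.1909]
eef_rot: [0.999, 0.035, 0.0, 0.0]
ft_force: [0.2, 0.1, -0.8]
width: 0.06
```

```bash
cat > look.py <<'E'
from d import *
from bench import cams
import sys
s=cams.camera('scene')[:,:,::-1]; x,y,a,b,k=map(int,sys.argv[2:7])
cv2.imwrite(sys.argv[1],cv2.resize(s[y:y+b,x:x+a],None,fx=k,fy=k,interpolation=cv2.INTER_CUBIC))
E
python3 -c "
from d import *
st(); d(S,-.207,.191)"; python3 look.py pics/g2.png 350 150 130 120 5
```

```text
t 5.2 tilt [ 0.001  0.    -1.   ] f [ 0.16  0.07 -0.79] w 60.0 j [ 0.13  0.42 -0.59  1.47  0.24  1.32 -1.98]
TCP tgt [0.6094 0.154  0.191 ] cur [0.6098 0.1538 0.1909] | tool d [-0.4 -0.3 -0.1] mm spin -0.31
```

View pics/g2.png

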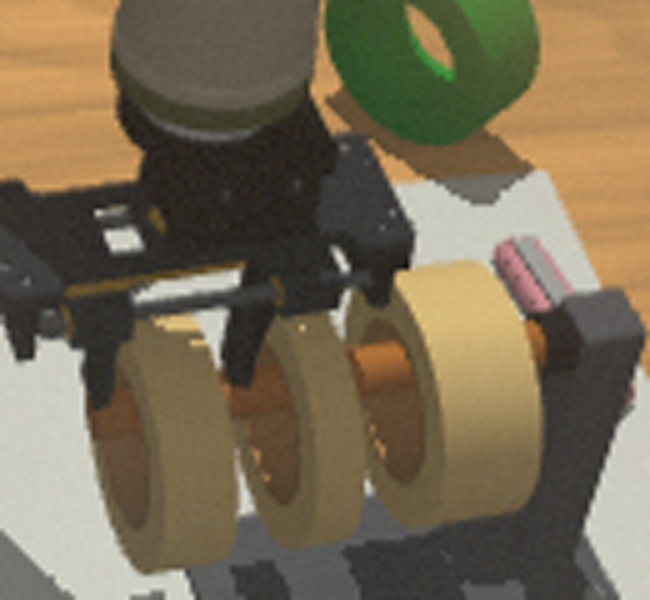

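The fingers, at about (100,380) and (245,360), straddle the outer roll. Now gripping.

Request:
arm_command --increments '[{"spin":0,"gripper":10,"dx":0,"dy":0,"dz":0},{"spin":0,"gripper":10,"dx":0,"dy":0,"dz":0},{"spin":0,"gripper":10,"dx":0,"dy":0,"dz":0},{"spin":0,"gripper":10,"dx":0,"dy":0,"dz":0},{"spin":0,"gripper":10,"dx":0,"dy":0,"dz":0},{"spin":0,"gripper":10,"dx":0,"dy":0,"dz":0},{"spin":0,"gripper":10,"dx":0,"dy":0,"dz":0},{"spin":0,"gripper":10,"dx":0.0,"dy":0,"dz":0}]' --grip_force 25

```text
time: 6.25
ee_pos: [0.6097, 0.1538, 0.1906]
eef_rot: [0.999, 0.035, 0.0, -0.0]
ft_force: [0.6, 0.8, 0.7]
width: 0.0361
```

Request:
arm_command --increments '[{"spin":0,"gripper":10,"dx":0,"dy":0,"dz":-0.005},{"spin":0,"gripper":10,"dx":0,"dy":0,"dz":-0.01},{"spin":0,"gripper":10,"dx":0,"dy":0,"dz":-0.01},{"spin":0,"gripper":10,"dx":0,"dy":0,"dz":0},{"spin":0,"gripper":10,"dx":0,"dy":0,"dz":0},{"spin":0,"gripper":10,"dx":0,"dy":0,"dz":0},{"spin":0,"gripper":10,"dx":0,"dy":0,"dz":0},{"spin":0,"gripper":10,"dx":0.0,"dy":0,"dz":0}]'

```text
time: 7.25
ee_pos: [0.6096, 0.1537, 0.2154]
eef_rot: [0.999, 0.035, -0.0, 0.0]
ft_force: [0.2, 0.5, -2.7]
width: 0.0359
```

```bash
python3 -c "
from d import *
st(); d(S,-.207,.216)"; python3 look.py pics/g3.png 350 150 130 120 5
```

```text
t 7.25 tilt [-0.  0. -1.] f [ 0.23  0.47 -2.69] w 35.9 j [ 0.13  0.41 -0.6   1.44  0.23  1.37 -1.98]
TCP tgt [0.6094 0.154  0.216 ] cur [0.6096 0.1537 0.2154] | tool d [-0.2 -0.3 -0.6] mm spin -0.3
```

View pics/g3.png

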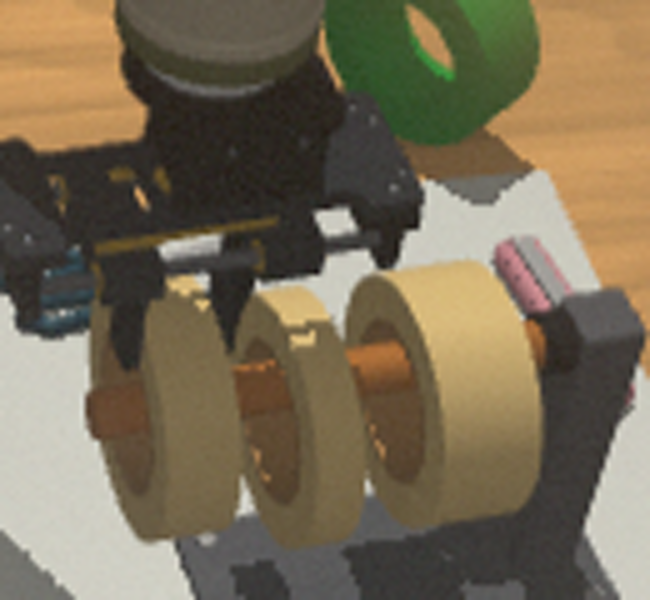

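Request:
arm_command --increments '[{"spin":0,"gripper":10,"dx":0,"dy":0.01,"dz":0},{"spin":0,"gripper":10,"dx":0,"dy":0.012,"dz":0},{"spin":0,"gripper":10,"dx":0,"dy":0.012,"dz":0},{"spin":0,"gripper":10,"dx":0,"dy":0.012,"dz":0},{"spin":0,"gripper":10,"dx":0,"dy":0.012,"dz":0},{"spin":0,"gripper":10,"dx":0,"dy":0.012,"dz":0},{"spin":0,"gripper":10,"dx":0,"dy":0.012,"dz":0},{"spin":0,"gripper":10,"dx":0.0,"dy":0.012,"dz":0}]'

```text
time: 8.3
ee_pos: [0.6163, 0.0591, 0.2155]
eef_rot: [0.999, 0.035, -0.0, 0.0]
ft_force: [-0.3, 0.0, -2.2]
width: 0.0357
```

```bash
python3 -c "
from d import *
st(); d(S,-.297,.216); d(R_,-.048,.25)"; python3 look.py pics/g4.png 300 150 180 120 4
```

```text
t 8.3 tilt [-0.  0. -1.] f [-0.32  0.01 -2.22] w 35.7 j [ 0.27  0.38 -0.57  1.46  0.2   1.36 -1.81]
TCP tgt [0.6161 0.0642 0.216 ] cur [0.6163 0.0591 0.2155] | tool d [ 0.2 -5.1 -0.5] mm spin -0.3
TCP tgt [ 0.5702 -0.38    0.25  ] cur [0.6163 0.0591 0.2155] | tool d [-76.7 434.8 -34.4] mm spin -0.36
```

View pics/g4.png

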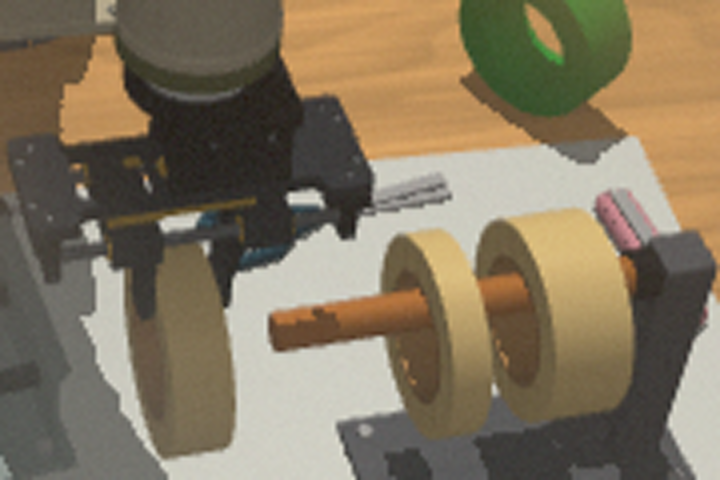

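Request:
arm_command --increments '[{"spin":-0.3,"gripper":10,"dx":0,"dy":0.02,"dz":-0.01},{"spin":0,"gripper":10,"dx":-0.005,"dy":0.03,"dz":-0.01},{"spin":0,"gripper":10,"dx":-0.007,"dy":0.03,"dz":-0.01},{"spin":0,"gripper":10,"dx":-0.007,"dy":0.03,"dz":-0.004},{"spin":0,"gripper":10,"dx":-0.007,"dy":0.03,"dz":0},{"spin":0,"gripper":10,"dx":-0.007,"dy":0.03,"dz":0},{"spin":0,"gripper":10,"dx":-0.007,"dy":0.03,"dz":0},{"spin":0,"gripper":10,"dx":-0.007,"dy":0.03,"dz":0}]'

```text
time: 9.35
ee_pos: [0.5864, -0.1739, 0.2496]
eef_rot: [0.999, 0.038, 0.0, 0.0]
ft_force: [1.0, -0.5, -2.5]
width: 0.0359
```

Request:
arm_command --increments '[{"spin":0,"gripper":10,"dx":-0.007,"dy":0.03,"dz":0},{"spin":0,"gripper":10,"dx":-0.007,"dy":0.03,"dz":0},{"spin":0,"gripper":10,"dx":-0.007,"dy":0.03,"dz":0},{"spin":0,"gripper":10,"dx":-0.007,"dy":0.03,"dz":0},{"spin":0,"gripper":10,"dx":0,"dy":0.03,"dz":0},{"spin":0,"gripper":10,"dx":0,"dy":0.025,"dz":0},{"spin":0,"gripper":10,"dx":0,"dy":0.015,"dz":0},{"spin":0,"gripper":10,"dx":0,"dy":0,"dz":0}]'

```text
time: 10.35
ee_pos: [0.5727, -0.3652, 0.2491]
eef_rot: [0.999, 0.037, -0.0, -0.0]
ft_force: [0.4, 0.7, -2.6]
width: 0.0361
```

```bash
python3 -c "
from d import *
st(); d(R_,-.048,.25);d(R_,-.048,.1475)"; python3 look.py pics/g5.png 130 130 180 150 4
```

```text
t 10.35 tilt [-0. -0. -1.] f [ 0.43  0.69 -2.59] w 36.1 j [ 0.75  0.47 -0.37  1.24  0.17  1.46 -1.1 ]
TCP tgt [ 0.5702 -0.38    0.25  ] cur [ 0.5727 -0.3652  0.2491] | tool d [-3.6 14.6 -0.9] mm spin -0.12
TCP tgt [ 0.5702 -0.38    0.1475] cur [ 0.5727 -0.3652  0.2491] | tool d [ -3.6  14.6 101.6] mm spin -0.12
```

View pics/g5.png

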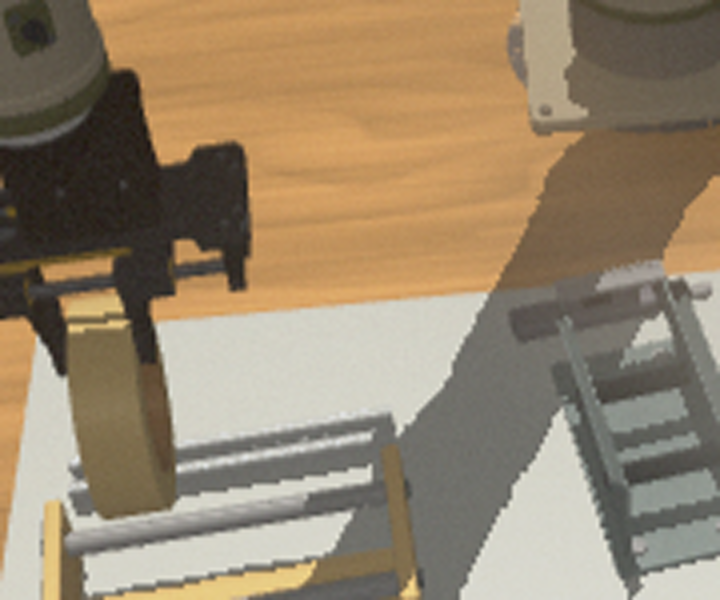

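Request:
arm_command --increments '[{"spin":0,"gripper":10,"dx":-0.0035,"dy":0.0145,"dz":0},{"spin":0,"gripper":10,"dx":0,"dy":0,"dz":0.02},{"spin":0,"gripper":10,"dx":0,"dy":0,"dz":0.02},{"spin":0,"gripper":10,"dx":0,"dy":0,"dz":0.02},{"spin":0,"gripper":10,"dx":0,"dy":0,"dz":0.02},{"spin":0,"gripper":10,"dx":0,"dy":0,"dz":0.01},{"spin":0,"gripper":10,"dx":0,"dy":0,"dz":0},{"spin":0,"gripper":10,"dx":0,"dy":0,"dz":0}]'

```text
time: 11.4
ee_pos: [0.571, -0.3794, 0.1604]
eef_rot: [0.999, 0.038, 0.001, 0.0]
ft_force: [-0.2, -0.2, -2.6]
width: 0.036
```

```bash
python3 -c "
from d import *
st(); d(R_,-.048,.1475)"; python3 look.py pics/g6.png 130 150 130 150 4
```

```text
t 11.4 tilt [ 0.001  0.001 -1.   ] f [-0.21 -0.23 -2.58] w 36.0 j [ 0.77  0.53 -0.36  1.35  0.19  1.3  -1.09]
TCP tgt [ 0.5702 -0.38    0.1475] cur [ 0.571  -0.3794  0.1604] | tool d [-0.9  0.5 12.9] mm spin -0.06
```

View pics/g6.png

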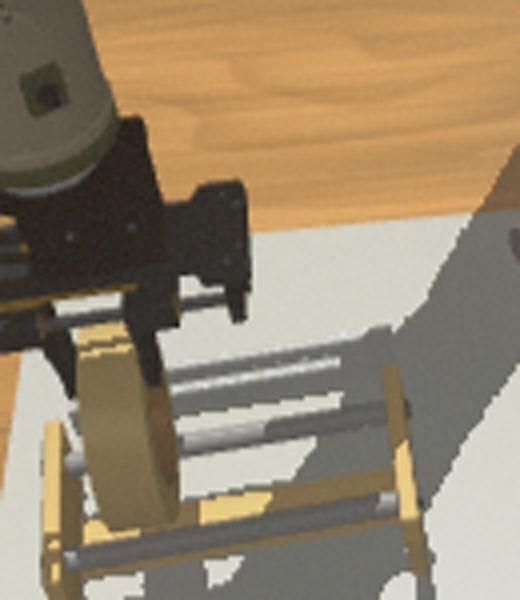

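Request:
arm_command --increments '[{"spin":0,"gripper":10,"dx":-0.001,"dy":0,"dz":0.003},{"spin":0,"gripper":10,"dx":0,"dy":0,"dz":0.003},{"spin":0,"gripper":10,"dx":0,"dy":0,"dz":0.003},{"spin":0,"gripper":10,"dx":0,"dy":0,"dz":0.002},{"spin":0,"gripper":10,"dx":0,"dy":0,"dz":0.001},{"spin":0,"gripper":10,"dx":0,"dy":0,"dz":0},{"spin":0,"gripper":10,"dx":0,"dy":0,"dz":0},{"spin":0,"gripper":10,"dx":0,"dy":0,"dz":0}]'

```text
time: 12.45
ee_pos: [0.5695, -0.3794, 0.1476]
eef_rot: [0.999, 0.038, 0.0, 0.0]
ft_force: [-0.1, -0.1, -1.6]
width: 0.0361
```

```bash
python3 -c "
from d import *
st(); d(R_,-.048,.1475)"
```

```text
t 12.45 tilt [ 0.  0. -1.] f [-0.13 -0.1  -1.63] w 36.1 j [ 0.77  0.53 -0.36  1.36  0.19  1.28 -1.09]
TCP tgt [ 0.5702 -0.38    0.1475] cur [ 0.5695 -0.3794  0.1476] | tool d [0.6 0.6 0.1] mm spin -0.06
```

Request:
arm_command --increments '[{"spin":0,"gripper":10,"dx":0,"dy":0,"dz":0.001},{"spin":0,"gripper":10,"dx":0,"dy":0,"dz":0},{"spin":0,"gripper":45,"dx":0,"dy":0,"dz":0},{"spin":0,"gripper":50,"dx":0,"dy":0,"dz":0},{"spin":0,"gripper":60,"dx":0,"dy":0,"dz":0},{"spin":0,"gripper":69,"dx":0,"dy":0,"dz":0},{"spin":0,"gripper":69,"dx":0,"dy":0,"dz":0},{"spin":0,"gripper":69,"dx":0,"dy":0,"dz":0}]'

```text
time: 13.45
ee_pos: [0.5695, -0.3793, 0.1466]
eef_rot: [0.999, 0.038, -0.0, 0.0]
ft_force: [-0.0, 0.5, -0.3]
width: 0.0597
```

Request:
arm_command --increments '[{"spin":0,"gripper":69,"dx":0,"dy":0,"dz":-0.01},{"spin":0,"gripper":69,"dx":0,"dy":0,"dz":-0.02},{"spin":0,"gripper":69,"dx":0,"dy":0,"dz":-0.03},{"spin":0,"gripper":69,"dx":0,"dy":0,"dz":-0.04},{"spin":0,"gripper":60,"dx":0,"dy":0,"dz":-0.04},{"spin":0,"gripper":58,"dx":0,"dy":-0.02,"dz":0},{"spin":0,"gripper":58,"dx":0,"dy":-0.04,"dz":0},{"spin":0,"gripper":58,"dx":0,"dy":-0.05,"dz":0}]'

```text
time: 14.45
ee_pos: [0.5611, -0.2692, 0.2882]
eef_rot: [0.999, 0.037, 0.001, 0.001]
ft_force: [0.5, 1.0, 0.4]
width: 0.0506
```

```bash
python3 -c "
from d import *
st(); d(S,-.137,.285)"; python3 look.py pics/g7.png 120 130 200 150 4
```

```text
t 14.45 tilt [ 0.002  0.001 -1.   ] f [0.48 1.05 0.35] w 50.6 j [ 0.69  0.33 -0.42  1.35  0.13  1.49 -1.21]
TCP tgt [0.6041 0.2238 0.285 ] cur [ 0.5611 -0.2692  0.2882] | tool d [  79.2 -488.5    2.8] mm spin -0.09
```

View pics/g7.png

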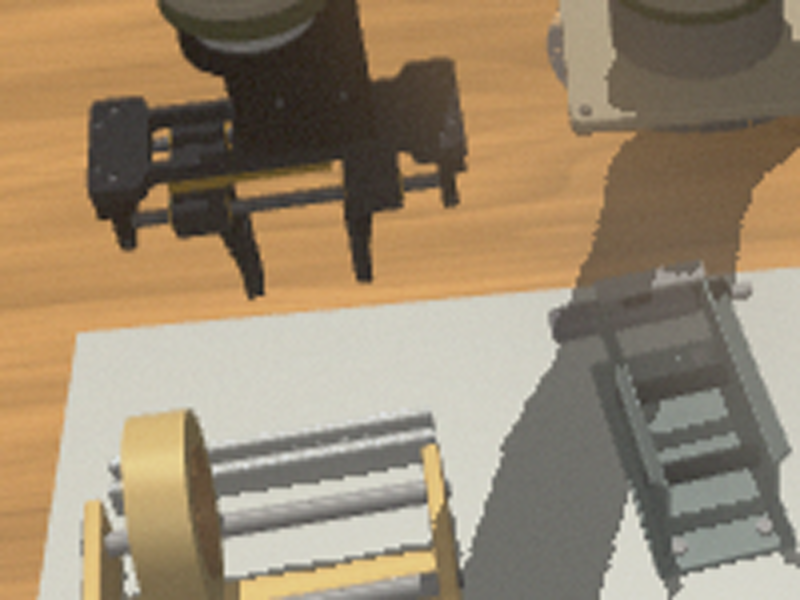

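The medium roll stands upright on the rods at (170,510). On to the narrow roll.

Request:
arm_command --increments '[{"spin":0,"gripper":58,"dx":0.008,"dy":-0.045,"dz":0},{"spin":0,"gripper":58,"dx":0.01,"dy":-0.045,"dz":0},{"spin":0,"gripper":58,"dx":0.01,"dy":-0.045,"dz":0},{"spin":0,"gripper":58,"dx":0.01,"dy":-0.045,"dz":0},{"spin":0,"gripper":58,"dx":0.01,"dy":-0.045,"dz":0},{"spin":0,"gripper":58,"dx":0.01,"dy":-0.045,"dz":0},{"spin":0,"gripper":58,"dx":0.01,"dy":-0.045,"dz":0},{"spin":0,"gripper":58,"dx":0.01,"dy":-0.045,"dz":0}]'

```text
time: 15.5
ee_pos: [0.6124, 0.0966, 0.2884]
eef_rot: [0.999, 0.037, 0.001, 0.0]
ft_force: [0.1, 0.4, -0.4]
width: 0.0506
```

Request:
arm_command --increments '[{"spin":0,"gripper":58,"dx":0,"dy":-0.045,"dz":0},{"spin":0,"gripper":58,"dx":0,"dy":-0.045,"dz":0},{"spin":0,"gripper":58,"dx":0,"dy":-0.03,"dz":0},{"spin":0,"gripper":58,"dx":0,"dy":0,"dz":0},{"spin":0,"gripper":58,"dx":0,"dy":0,"dz":0},{"spin":0,"gripper":58,"dx":0,"dy":0,"dz":0},{"spin":0,"gripper":58,"dx":0,"dy":0,"dz":0},{"spin":0,"gripper":58,"dx":0,"dy":0,"dz":0}]'

```text
time: 16.5
ee_pos: [0.6031, 0.2144, 0.2866]
eef_rot: [0.999, 0.037, 0.0, 0.0]
ft_force: [0.2, 0.1, -1.4]
width: 0.0505
```

```bash
python3 -c "
from d import *
st(); d(S,-.137,.191)"
```

```text
t 16.5 tilt [ 0.  0. -1.] f [ 0.16  0.13 -1.39] w 50.5 j [ 0.04  0.41 -0.64  1.29  0.24  1.52 -2.06]
TCP tgt [0.6041 0.2238 0.191 ] cur [0.6031 0.2144 0.2866] | tool d [ 1.7 -9.3 95.6] mm spin -0.04
```

Request:
arm_command --increments '[{"spin":0,"gripper":58,"dx":0.0015,"dy":-0.0095,"dz":0},{"spin":0,"gripper":58,"dx":0,"dy":0,"dz":0.02},{"spin":0,"gripper":58,"dx":0,"dy":0,"dz":0.02},{"spin":0,"gripper":58,"dx":0,"dy":0,"dz":0.015},{"spin":0,"gripper":58,"dx":0,"dy":0,"dz":0.01},{"spin":0,"gripper":58,"dx":0,"dy":0,"dz":0},{"spin":0,"gripper":58,"dx":0,"dy":0,"dz":0},{"spin":0,"gripper":58,"dx":0,"dy":0,"dz":0}]'

```text
time: 17.5
ee_pos: [0.604, 0.2247, 0.2222]
eef_rot: [0.999, 0.038, 0.001, -0.0]
ft_force: [-0.1, -0.4, 0.5]
width: 0.0502
```

```bash
python3 -c "
from d import *
st(); d(S,-.137,.191)";python3 look.py pics/g8.png 350 150 130 120 5
```

```text
t 17.5 tilt [ 0.001 -0.    -1.   ] f [-0.09 -0.36  0.45] w 50.2 j [ 0.03  0.45 -0.64  1.38  0.26  1.4  -2.09]
TCP tgt [0.6041 0.2238 0.191 ] cur [0.604  0.2247 0.2222] | tool d [-0.   0.9 31.2] mm spin -0.01
```

View pics/g8.png

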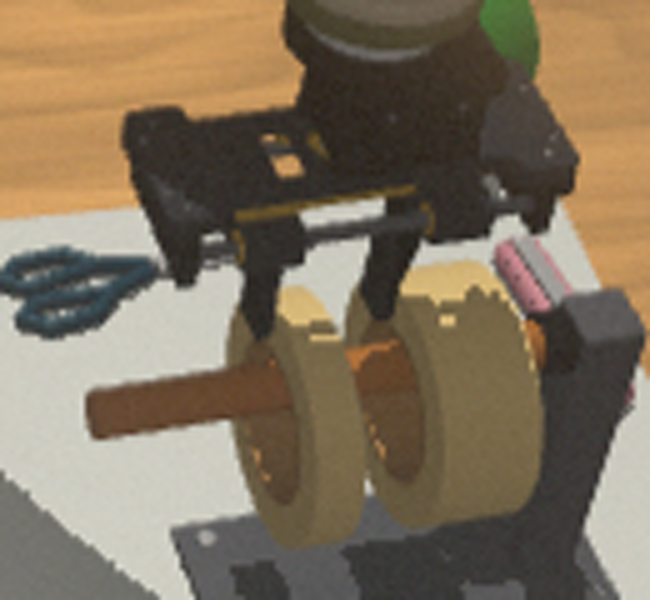

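Request:
arm_command --increments '[{"spin":0,"gripper":58,"dx":0,"dy":0.001,"dz":0.01},{"spin":0,"gripper":58,"dx":0,"dy":0,"dz":0.01},{"spin":0,"gripper":58,"dx":0,"dy":0,"dz":0.008},{"spin":0,"gripper":58,"dx":0,"dy":0,"dz":0.003},{"spin":0,"gripper":58,"dx":0,"dy":0,"dz":0},{"spin":0,"gripper":58,"dx":0,"dy":0,"dz":0},{"spin":0,"gripper":58,"dx":0,"dy":0,"dz":0},{"spin":0,"gripper":58,"dx":0,"dy":0,"dz":0}]'

```text
time: 18.55
ee_pos: [0.6039, 0.2236, 0.1907]
eef_rot: [0.999, 0.038, 0.0, -0.0]
ft_force: [-0.3, 0.1, -0.4]
width: 0.0504
```

Request:
arm_command --increments '[{"spin":0,"gripper":5,"dx":0,"dy":0,"dz":0},{"spin":0,"gripper":5,"dx":0,"dy":0,"dz":0},{"spin":0,"gripper":5,"dx":0,"dy":0,"dz":0},{"spin":0,"gripper":5,"dx":0,"dy":0,"dz":0},{"spin":0,"gripper":5,"dx":0,"dy":0,"dz":0},{"spin":0,"gripper":5,"dx":0,"dy":0,"dz":0},{"spin":0,"gripper":5,"dx":0,"dy":0,"dz":0},{"spin":0,"gripper":5,"dx":0.0,"dy":0,"dz":0}]'

```text
time: 19.55
ee_pos: [0.6038, 0.2235, 0.1905]
eef_rot: [0.999, 0.038, 0.0, 0.0]
ft_force: [-1.2, 0.1, 0.4]
width: 0.024
```

```bash
python3 -c "
from d import *
st(); d(S,-.137,.191)";python3 look.py pics/g9.png 350 150 130 120 5
```

```text
t 19.55 tilt [ 0.  0. -1.] f [-1.18  0.06  0.4 ] w 24.0 j [ 0.04  0.46 -0.63  1.42  0.27  1.34 -2.1 ]
TCP tgt [0.6041 0.2238 0.191 ] cur [0.6038 0.2235 0.1905] | tool d [ 0.3 -0.3 -0.5] mm spin -0.0
```

View pics/g9.png

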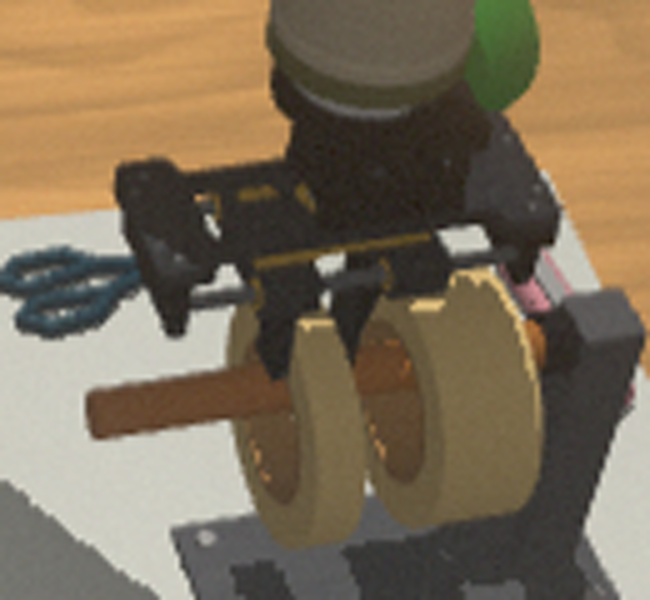

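Request:
arm_command --increments '[{"spin":0,"gripper":5,"dx":0,"dy":0,"dz":-0.005},{"spin":0,"gripper":5,"dx":0,"dy":0,"dz":-0.01},{"spin":0,"gripper":5,"dx":0,"dy":0,"dz":-0.01},{"spin":0,"gripper":5,"dx":0,"dy":0,"dz":0},{"spin":0,"gripper":5,"dx":0,"dy":0,"dz":0},{"spin":0,"gripper":5,"dx":0,"dy":0.01,"dz":0},{"spin":0,"gripper":5,"dx":0,"dy":0.015,"dz":0},{"spin":0,"gripper":5,"dx":0.0,"dy":0.015,"dz":0}]'

```text
time: 20.6
ee_pos: [0.607, 0.1818, 0.2154]
eef_rot: [0.999, 0.037, -0.0, 0.0]
ft_force: [-0.3, -0.3, -2.6]
width: 0.0239
```

Request:
arm_command --increments '[{"spin":0,"gripper":5,"dx":0,"dy":0.015,"dz":0},{"spin":0,"gripper":5,"dx":0,"dy":0.015,"dz":0},{"spin":0,"gripper":5,"dx":0,"dy":0.015,"dz":0},{"spin":0,"gripper":5,"dx":0,"dy":0.015,"dz":0},{"spin":0,"gripper":5,"dx":0,"dy":0.015,"dz":0},{"spin":0,"gripper":5,"dx":0,"dy":0.015,"dz":0},{"spin":0,"gripper":5,"dx":0,"dy":0.015,"dz":0},{"spin":0,"gripper":5,"dx":0.0,"dy":0.015,"dz":0}]'

```text
time: 21.6
ee_pos: [0.6159, 0.0629, 0.2155]
eef_rot: [0.999, 0.038, 0.0, 0.0]
ft_force: [0.7, -0.3, -1.8]
width: 0.0238
```

```bash
python3 -c "
from d import *
st(); d(S,-.297,.216);d(R_,.048,.25)";python3 look.py pics/g10.png 300 150 180 120 4
```

```text
t 21.6 tilt [ 0.  0. -1.] f [ 0.73 -0.3  -1.81] w 23.8 j [ 0.28  0.38 -0.59  1.46  0.21  1.36 -1.82]
TCP tgt [0.6161 0.0642 0.216 ] cur [0.6159 0.0629 0.2155] | tool d [ 0.3 -1.3 -0.5] mm spin 0.0
TCP tgt [ 0.5628 -0.2842  0.25  ] cur [0.6159 0.0629 0.2155] | tool d [-79.  342.2 -34.5] mm spin -0.05
```

View pics/g10.png

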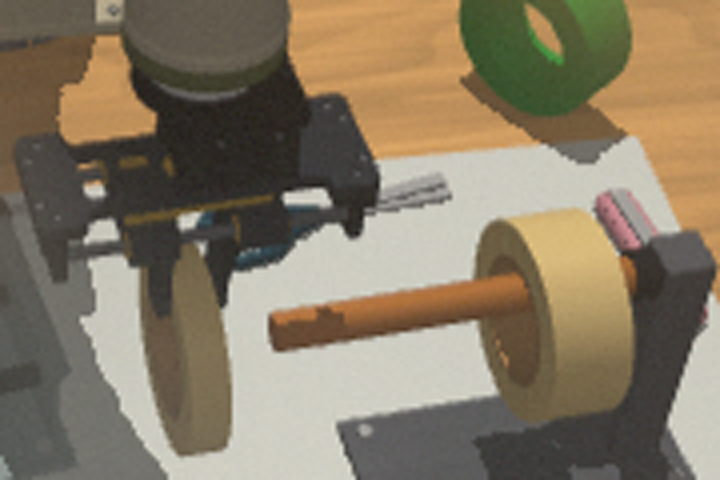

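Request:
arm_command --increments '[{"spin":0,"gripper":5,"dx":-0.003,"dy":0.02,"dz":-0.01},{"spin":0,"gripper":5,"dx":-0.007,"dy":0.03,"dz":-0.01},{"spin":0,"gripper":5,"dx":-0.009,"dy":0.03,"dz":-0.01},{"spin":0,"gripper":5,"dx":-0.01,"dy":0.03,"dz":-0.0045},{"spin":0,"gripper":5,"dx":-0.01,"dy":0.03,"dz":0},{"spin":0,"gripper":5,"dx":-0.01,"dy":0.03,"dz":0},{"spin":0,"gripper":5,"dx":-0.01,"dy":0.03,"dz":0},{"spin":0,"gripper":5,"dx":-0.01,"dy":0.03,"dz":0}]'

```text
time: 22.65
ee_pos: [0.564, -0.1715, 0.2501]
eef_rot: [0.999, 0.038, 0.0, 0.0]
ft_force: [0.4, -0.8, -1.8]
width: 0.0237
```

Request:
arm_command --increments '[{"spin":0,"gripper":5,"dx":-0.01,"dy":0.03,"dz":0},{"spin":0,"gripper":5,"dx":0,"dy":0.03,"dz":0},{"spin":0,"gripper":5,"dx":0,"dy":0.025,"dz":0},{"spin":0,"gripper":5,"dx":0,"dy":0.02,"dz":0},{"spin":0,"gripper":5,"dx":0,"dy":0.007,"dz":0},{"spin":0,"gripper":5,"dx":0,"dy":0,"dz":0},{"spin":0,"gripper":5,"dx":0,"dy":0,"dz":0},{"spin":0,"gripper":5,"dx":0,"dy":0,"dz":0}]'

```text
time: 23.65
ee_pos: [0.563, -0.2821, 0.2503]
eef_rot: [0.999, 0.038, 0.0, -0.0]
ft_force: [-0.4, -0.0, -2.2]
width: 0.0241
```

```bash
python3 -c "
from d import *
st(); d(R_,.048,.1475)"
```

```text
t 23.65 tilt [ 0.  0. -1.] f [-0.42 -0.   -2.21] w 24.1 j [ 0.72  0.36 -0.43  1.39  0.15  1.42 -1.2 ]
TCP tgt [ 0.5628 -0.2842  0.1475] cur [ 0.563  -0.2821  0.2503] | tool d [ -0.4   2.1 102.8] mm spin 0.02
```

Request:
arm_command --increments '[{"spin":0,"gripper":5,"dx":0,"dy":0.002,"dz":0.01},{"spin":0,"gripper":5,"dx":0,"dy":0,"dz":0.02},{"spin":0,"gripper":5,"dx":0,"dy":0,"dz":0.02},{"spin":0,"gripper":5,"dx":0,"dy":0,"dz":0.02},{"spin":0,"gripper":5,"dx":0,"dy":0,"dz":0.015},{"spin":0,"gripper":5,"dx":0,"dy":0,"dz":0.01},{"spin":0,"gripper":5,"dx":0,"dy":0,"dz":0.004},{"spin":0,"gripper":5,"dx":0,"dy":0,"dz":0}]'

```text
time: 24.65
ee_pos: [0.5631, -0.2851, 0.1512]
eef_rot: [0.999, 0.038, 0.0, 0.0]
ft_force: [0.2, 0.6, -1.9]
width: 0.0239
```

Request:
arm_command --increments '[{"spin":0,"gripper":5,"dx":0,"dy":0,"dz":0.002},{"spin":0,"gripper":5,"dx":0,"dy":0,"dz":0.002},{"spin":0,"gripper":5,"dx":0,"dy":0,"dz":0},{"spin":0,"gripper":5,"dx":0,"dy":0,"dz":0},{"spin":0,"gripper":5,"dx":0,"dy":0,"dz":0},{"spin":0,"gripper":5,"dx":0,"dy":0,"dz":0},{"spin":0,"gripper":5,"dx":0,"dy":0,"dz":0},{"spin":0,"gripper":5,"dx":0,"dy":0,"dz":0}]'

```text
time: 25.65
ee_pos: [0.5633, -0.2852, 0.1482]
eef_rot: [0.999, 0.038, 0.001, 0.0]
ft_force: [-2.1, 1.0, 5.5]
width: 0.0238
```

```bash
python3 -c "
from d import *
st(); d(R_,.048,.1475)"; python3 look.py pics/g11.png 120 130 200 150 4
```

```text
t 25.65 tilt [ 0.001  0.001 -1.   ] f [-2.06  0.96  5.54] w 23.8 j [ 0.72  0.43 -0.42  1.52  0.18  1.23 -1.22]
TCP tgt [ 0.5628 -0.2842  0.1475] cur [ 0.5633 -0.2852  0.1482] | tool d [-0.4 -1.   0.7] mm spin -0.06
```

View pics/g11.png

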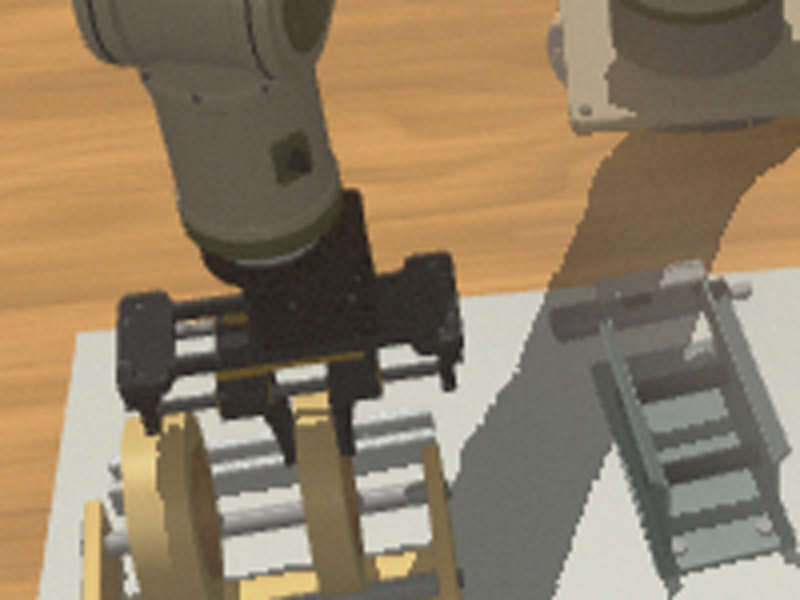

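Request:
arm_command --increments '[{"spin":0,"gripper":5,"dx":0,"dy":0,"dz":-0.0005},{"spin":0,"gripper":33,"dx":0,"dy":0,"dz":0},{"spin":0,"gripper":36,"dx":0,"dy":0,"dz":0},{"spin":0,"gripper":45,"dx":0,"dy":0,"dz":0},{"spin":0,"gripper":55,"dx":0,"dy":0,"dz":0},{"spin":0,"gripper":58,"dx":0,"dy":0,"dz":0},{"spin":0,"gripper":58,"dx":0,"dy":0,"dz":0},{"spin":0,"gripper":58,"dx":0,"dy":0,"dz":0}]'

```text
time: 26.7
ee_pos: [0.5629, -0.2851, 0.1476]
eef_rot: [0.999, 0.038, 0.0, 0.0]
ft_force: [-0.4, -0.9, 0.5]
width: 0.0501
```

Request:
arm_command --increments '[{"spin":0,"gripper":58,"dx":0,"dy":0,"dz":-0.01},{"spin":0,"gripper":58,"dx":0,"dy":0,"dz":-0.02},{"spin":0,"gripper":58,"dx":0,"dy":0,"dz":-0.03},{"spin":0,"gripper":58,"dx":0,"dy":0,"dz":-0.04},{"spin":0,"gripper":78,"dx":0,"dy":0,"dz":-0.04},{"spin":0,"gripper":78,"dx":0,"dy":-0.02,"dz":0},{"spin":0,"gripper":78,"dx":0.01,"dy":-0.04,"dz":0},{"spin":0,"gripper":78,"dx":0.01,"dy":-0.05,"dz":0}]'

```text
time: 27.7
ee_pos: [0.5743, -0.1729, 0.288]
eef_rot: [0.999, 0.037, 0.0, 0.0]
ft_force: [0.3, -0.3, -0.4]
width: 0.067
```

```bash
python3 -c "
from d import *
st(); d(S,-.060,.285)
from bench import cams
t=cams.camera('top')[:,:,::-1]; cv2.imwrite('pics/t12.png',cv2.resize(t[100:240,320:520],None,fx=4,fy=4,interpolation=cv2.INTER_CUBIC))"; python3 look.py pics/g12.png 120 130 200 150 4
```

```text
t 27.7 tilt [ 0.  0. -1.] f [ 0.27 -0.27 -0.4 ] w 67.0 j [ 0.6   0.29 -0.49  1.41  0.13  1.48 -1.38]
TCP tgt [0.5983 0.3006 0.285 ] cur [ 0.5743 -0.1729  0.288 ] | tool d [  58.8 -470.4    2.8] mm spin -0.09
```

View pics/g12.png

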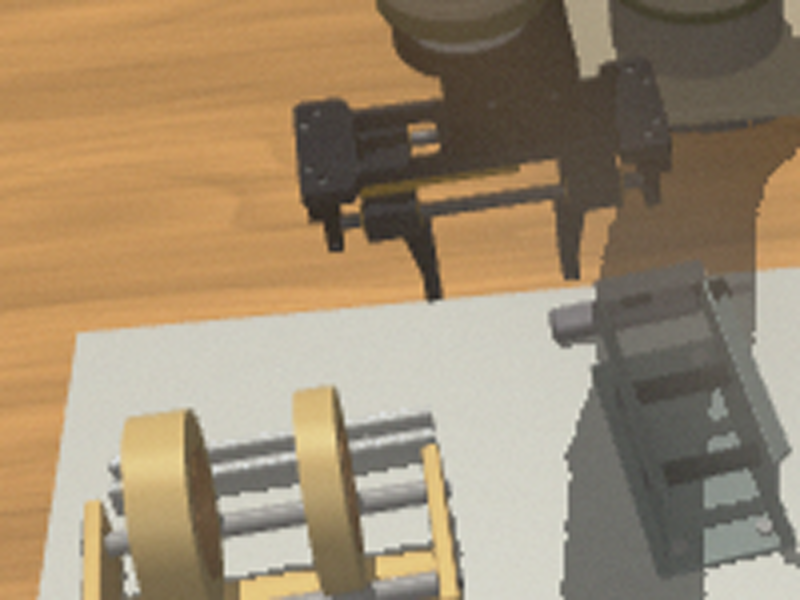

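View pics/t12.png

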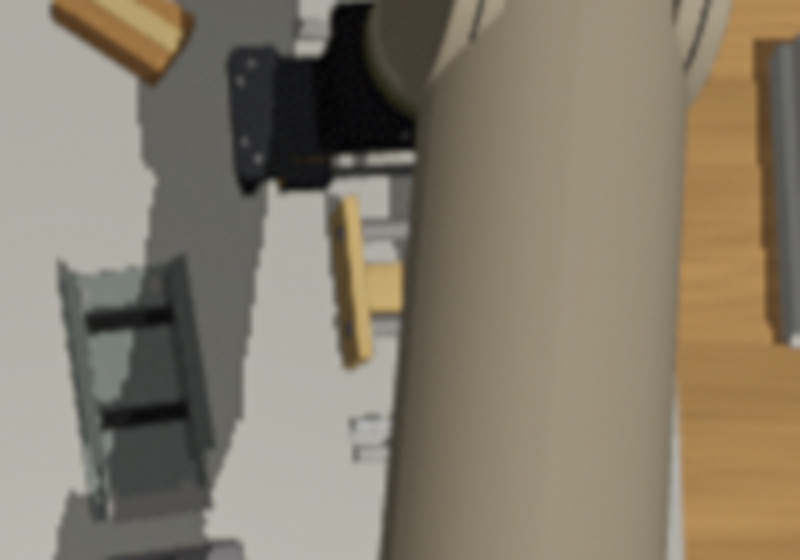

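Both narrower rolls stand upright on the rest, and the profile hasn't moved. Next is the wide roll.

Request:
arm_command --increments '[{"spin":0,"gripper":78,"dx":0.008,"dy":-0.045,"dz":0},{"spin":0,"gripper":78,"dx":0.01,"dy":-0.045,"dz":0},{"spin":0,"gripper":78,"dx":0.01,"dy":-0.045,"dz":0},{"spin":0,"gripper":78,"dx":0.01,"dy":-0.045,"dz":0},{"spin":0,"gripper":78,"dx":0.01,"dy":-0.045,"dz":0},{"spin":0,"gripper":78,"dx":0.01,"dy":-0.045,"dz":0},{"spin":0,"gripper":78,"dx":0,"dy":-0.045,"dz":0},{"spin":0,"gripper":78,"dx":0,"dy":-0.045,"dz":0}]'

```text
time: 28.8
ee_pos: [0.6049, 0.191, 0.2879]
eef_rot: [0.999, 0.038, 0.0, 0.0]
ft_force: [0.5, -0.2, 0.2]
width: 0.0679
```

Request:
arm_command --increments '[{"spin":0,"gripper":78,"dx":0,"dy":-0.045,"dz":0},{"spin":0,"gripper":78,"dx":0,"dy":-0.035,"dz":0},{"spin":0,"gripper":78,"dx":0,"dy":-0.02,"dz":0},{"spin":0,"gripper":78,"dx":0,"dy":0,"dz":0},{"spin":0,"gripper":78,"dx":0,"dy":0,"dz":0},{"spin":0,"gripper":78,"dx":0,"dy":0,"dz":0},{"spin":0,"gripper":78,"dx":0,"dy":0,"dz":0},{"spin":0,"gripper":78,"dx":0,"dy":0,"dz":0}]'

```text
time: 29.8
ee_pos: [0.598, 0.2887, 0.2876]
eef_rot: [0.999, 0.037, 0.0, 0.0]
ft_force: [-0.8, 0.2, 1.1]
width: 0.068
```

```bash
python3 -c "
from d import *
st(); d(S,-.060,.191)"
```

```text
t 29.8 tilt [ 0.  0. -1.] f [-0.76  0.21  1.08] w 68.0 j [-0.08  0.47 -0.66  1.21  0.29  1.55 -2.19]
TCP tgt [0.5983 0.3006 0.191 ] cur [0.598  0.2887 0.2876] | tool d [  1.2 -11.8  96.6] mm spin -0.04
```

Request:
arm_command --increments '[{"spin":0,"gripper":78,"dx":0.001,"dy":-0.012,"dz":0},{"spin":0,"gripper":78,"dx":0,"dy":0,"dz":0.02},{"spin":0,"gripper":78,"dx":0,"dy":0,"dz":0.02},{"spin":0,"gripper":78,"dx":0,"dy":0,"dz":0.015},{"spin":0,"gripper":78,"dx":0,"dy":0,"dz":0.01},{"spin":0,"gripper":78,"dx":0,"dy":0,"dz":0},{"spin":0,"gripper":78,"dx":0,"dy":0,"dz":0},{"spin":0,"gripper":78,"dx":0,"dy":0,"dz":0}]'

```text
time: 30.8
ee_pos: [0.5982, 0.3014, 0.2233]
eef_rot: [0.999, 0.038, 0.001, -0.0]
ft_force: [-0.3, -0.2, -0.3]
width: 0.0677
```

```bash
python3 -c "
from d import *
st(); d(S,-.060,.191)";python3 look.py pics/g13.png 370 140 130 120 5
```

```text
t 30.8 tilt [ 0.001 -0.    -1.   ] f [-0.29 -0.16 -0.29] w 67.7 j [-0.09  0.51 -0.66  1.3   0.31  1.43 -2.22]
TCP tgt [0.5983 0.3006 0.191 ] cur [0.5982 0.3014 0.2233] | tool d [-0.   0.9 32.3] mm spin -0.01
```

View pics/g13.png

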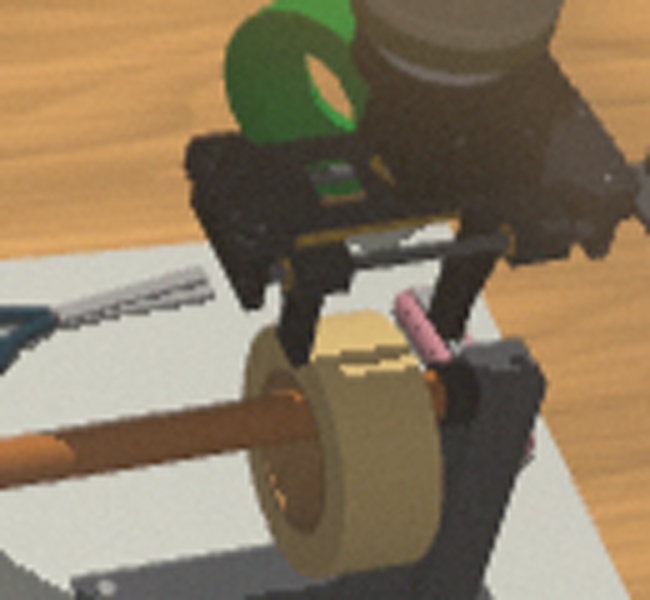

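Request:
arm_command --increments '[{"spin":0,"gripper":71,"dx":0,"dy":0.002,"dz":0},{"spin":0,"gripper":71,"dx":0,"dy":0,"dz":0.006},{"spin":0,"gripper":71,"dx":0,"dy":0,"dz":0.006},{"spin":0,"gripper":71,"dx":0,"dy":0,"dz":0.006},{"spin":0,"gripper":71,"dx":0,"dy":0,"dz":0.006},{"spin":0,"gripper":71,"dx":0,"dy":0,"dz":0.005},{"spin":0,"gripper":71,"dx":0,"dy":0,"dz":0.002},{"spin":0,"gripper":71,"dx":0,"dy":0,"dz":0}]'

```text
time: 31.85
ee_pos: [0.5981, 0.2993, 0.1915]
eef_rot: [0.999, 0.038, -0.0, 0.0]
ft_force: [-0.3, 0.5, -0.4]
width: 0.062
```

```bash
python3 -c "
from d import *
st(); d(S,-.060,.191)";python3 look.py pics/g14.png 370 140 130 120 5
```

```text
t 31.85 tilt [-0.  0. -1.] f [-0.29  0.5  -0.4 ] w 62.0 j [-0.08  0.53 -0.65  1.35  0.32  1.37 -2.23]
TCP tgt [0.5983 0.3006 0.191 ] cur [0.5981 0.2993 0.1915] | tool d [ 0.3 -1.3  0.5] mm spin -0.0
```

View pics/g14.png

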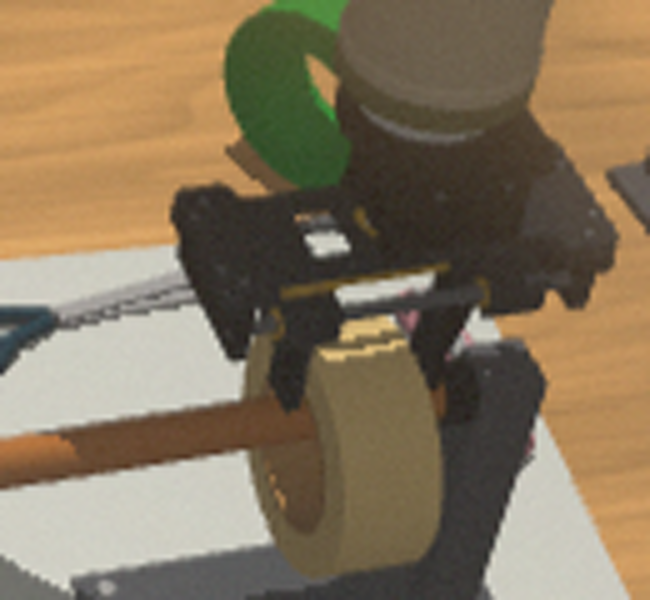

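Seated with no force. Grip, lift, slide.

Request:
arm_command --increments '[{"spin":0,"gripper":30,"dx":0,"dy":0,"dz":0.0005},{"spin":0,"gripper":30,"dx":0,"dy":0,"dz":0},{"spin":0,"gripper":30,"dx":0,"dy":0,"dz":0},{"spin":0,"gripper":30,"dx":0,"dy":0,"dz":0},{"spin":0,"gripper":30,"dx":0,"dy":0,"dz":0},{"spin":0,"gripper":30,"dx":0,"dy":0,"dz":0},{"spin":0,"gripper":30,"dx":0,"dy":0,"dz":0},{"spin":0,"gripper":30,"dx":0.0,"dy":0,"dz":0}]' --grip_force 32

```text
time: 32.9
ee_pos: [0.5982, 0.2993, 0.1912]
eef_rot: [0.999, 0.038, 0.0, -0.0]
ft_force: [0.7, -1.1, 1.3]
width: 0.0492
```

Request:
arm_command --increments '[{"spin":0,"gripper":30,"dx":0,"dy":0,"dz":-0.005},{"spin":0,"gripper":30,"dx":0,"dy":0,"dz":-0.01},{"spin":0,"gripper":30,"dx":0,"dy":0,"dz":-0.01},{"spin":0,"gripper":30,"dx":0,"dy":0,"dz":0},{"spin":0,"gripper":30,"dx":0,"dy":0,"dz":0},{"spin":0,"gripper":30,"dx":0,"dy":0.01,"dz":0},{"spin":0,"gripper":30,"dx":0,"dy":0.015,"dz":0},{"spin":0,"gripper":30,"dx":0.0,"dy":0.015,"dz":0}]'

```text
time: 33.9
ee_pos: [0.6014, 0.2575, 0.2159]
eef_rot: [0.999, 0.037, -0.0, 0.0]
ft_force: [-0.3, -0.4, -3.6]
width: 0.05
```

```bash
python3 -c "
from d import *
st(); d(S,-.060,.216);d(S,-.3,.216);d(U,0,.25)";python3 look.py pics/g15.png 350 140 150 130 5
```

```text
t 33.9 tilt [-0.     0.001 -1.   ] f [-0.34 -0.43 -3.64] w 50.0 j [-0.01  0.48 -0.66  1.36  0.29  1.4  -2.16]
TCP tgt [0.5983 0.3006 0.216 ] cur [0.6014 0.2575 0.2159] | tool d [  0.1 -43.1  -0.1] mm spin -0.06
TCP tgt [0.6164 0.0613 0.216 ] cur [0.6014 0.2575 0.2159] | tool d [  0.4 196.9   0. ] mm spin -0.06
TCP tgt [ 0.486 -0.055  0.25 ] cur [0.6014 0.2575 0.2159] | tool d [-138.3  303.1  -33.9] mm spin -6.0
```

View pics/g15.png

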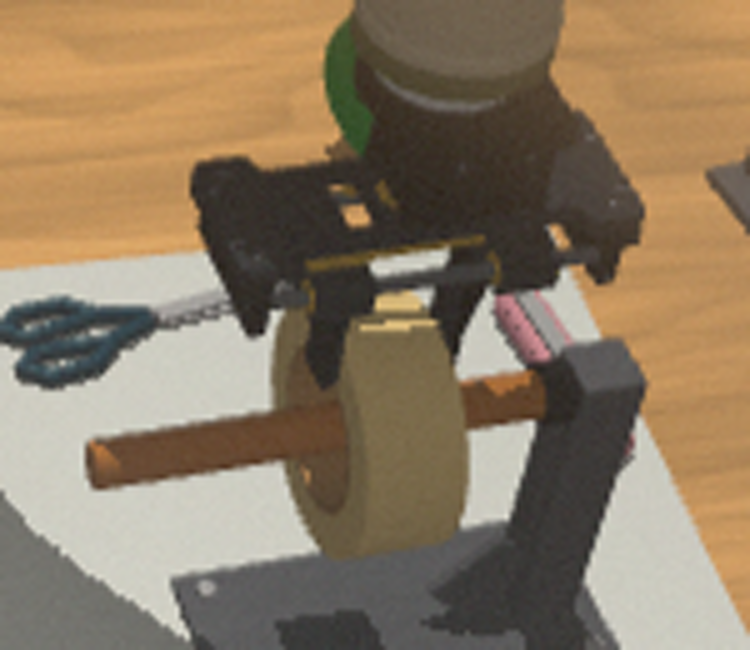

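Request:
arm_command --increments '[{"spin":0,"gripper":30,"dx":0,"dy":0.015,"dz":0},{"spin":0,"gripper":30,"dx":0,"dy":0.015,"dz":0},{"spin":0,"gripper":30,"dx":0,"dy":0.015,"dz":0},{"spin":0,"gripper":30,"dx":0,"dy":0.015,"dz":0},{"spin":0,"gripper":30,"dx":0,"dy":0.015,"dz":0},{"spin":0,"gripper":30,"dx":0,"dy":0.015,"dz":0},{"spin":0,"gripper":30,"dx":0,"dy":0.015,"dz":0},{"spin":0,"gripper":30,"dx":0.0,"dy":0.015,"dz":0}]'

```text
time: 34.95
ee_pos: [0.6102, 0.1387, 0.216]
eef_rot: [0.999, 0.038, 0.0, 0.0]
ft_force: [-0.7, 0.0, -3.8]
width: 0.0498
```

Request:
arm_command --increments '[{"spin":0,"gripper":30,"dx":0,"dy":0.015,"dz":0},{"spin":0,"gripper":30,"dx":0,"dy":0.015,"dz":0},{"spin":0,"gripper":30,"dx":0,"dy":0.015,"dz":0},{"spin":0,"gripper":30,"dx":0,"dy":0.015,"dz":0},{"spin":0,"gripper":30,"dx":0,"dy":0.015,"dz":0},{"spin":0,"gripper":30,"dx":0,"dy":0.01,"dz":0},{"spin":0,"gripper":30,"dx":0,"dy":0,"dz":-0.015},{"spin":0,"gripper":30,"dx":0.0,"dy":0,"dz":-0.02}]'

```text
time: 35.95
ee_pos: [0.6163, 0.0557, 0.2521]
eef_rot: [0.999, 0.038, -0.0, -0.0]
ft_force: [0.1, 0.7, -3.9]
width: 0.0498
```

```bash
python3 -c "
from d import *
st(); d(S,-.3,.216);d(U,0,.25)";python3 look.py pics/g16.png 250 140 200 150 4
```

```text
t 35.95 tilt [-0.    -0.001 -1.   ] f [ 0.11  0.75 -3.9 ] w 49.8 j [ 0.3   0.37 -0.61  1.41  0.21  1.43 -1.8 ]
TCP tgt [0.6164 0.0613 0.216 ] cur [0.6163 0.0557 0.2521] | tool d [ 0.5 -5.5 36.1] mm spin 0.04
TCP tgt [ 0.486 -0.055  0.25 ] cur [0.6163 0.0557 0.2521] | tool d [-138.4  100.5    2.1] mm spin -5.9
```

View pics/g16.png

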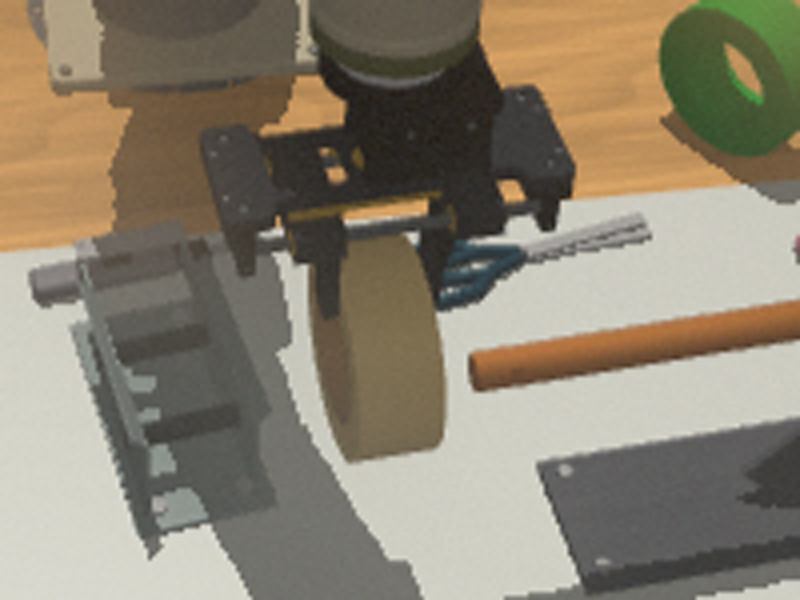

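Request:
arm_command --increments '[{"spin":0,"gripper":30,"dx":-0.01,"dy":0.008,"dz":0},{"spin":0,"gripper":30,"dx":-0.02,"dy":0.014,"dz":0},{"spin":0,"gripper":30,"dx":-0.025,"dy":0.018,"dz":0},{"spin":0,"gripper":30,"dx":-0.025,"dy":0.018,"dz":0},{"spin":0,"gripper":30,"dx":-0.025,"dy":0.018,"dz":0},{"spin":0,"gripper":30,"dx":-0.02,"dy":0.014,"dz":0},{"spin":0,"gripper":30,"dx":-0.01,"dy":0.008,"dz":0},{"spin":-2,"gripper":30,"dx":-0.003,"dy":0.002,"dz":0}]'

```text
time: 37.0
ee_pos: [0.4856, -0.0558, 0.2508]
eef_rot: [0.998, 0.055, -0.0, 0.0]
ft_force: [0.5, -0.2, -3.7]
width: 0.0497
```

Request:
arm_command --increments '[{"spin":-2,"gripper":30,"dx":0,"dy":0,"dz":0},{"spin":-1.9,"gripper":30,"dx":0,"dy":0,"dz":0},{"spin":0,"gripper":30,"dx":0,"dy":0,"dz":0},{"spin":0,"gripper":30,"dx":0,"dy":0,"dz":0},{"spin":0,"gripper":30,"dx":0,"dy":0,"dz":0},{"spin":0,"gripper":30,"dx":0,"dy":0,"dz":0},{"spin":0,"gripper":30,"dx":0,"dy":0,"dz":0},{"spin":0,"gripper":30,"dx":0,"dy":0,"dz":0}]'

```text
time: 38.0
ee_pos: [0.4864, -0.0551, 0.251]
eef_rot: [0.996, 0.089, -0.0, 0.0]
ft_force: [0.5, 0.2, -4.0]
width: 0.0497
```

```bash
python3 -c "
from d import *
st(); d(U,0,.1485)
from bench import cams
t=cams.camera('top')[:,:,::-1]; cv2.imwrite('pics/t17.png',cv2.resize(t[120:260,280:440],None,fx=4,fy=4,interpolation=cv2.INTER_CUBIC))";python3 look.py pics/g17.png 230 140 180 150 4
```

```text
t 38.0 tilt [-0.  0. -1.] f [ 0.48  0.23 -4.01] w 49.7 j [ 0.57  0.05 -0.57  1.74  0.03  1.36 -1.39]
TCP tgt [ 0.486  -0.055   0.1485] cur [ 0.4864 -0.0551  0.251 ] | tool d [ -0.4  -0.2 102.5] mm spin -0.04
```

View pics/g17.png

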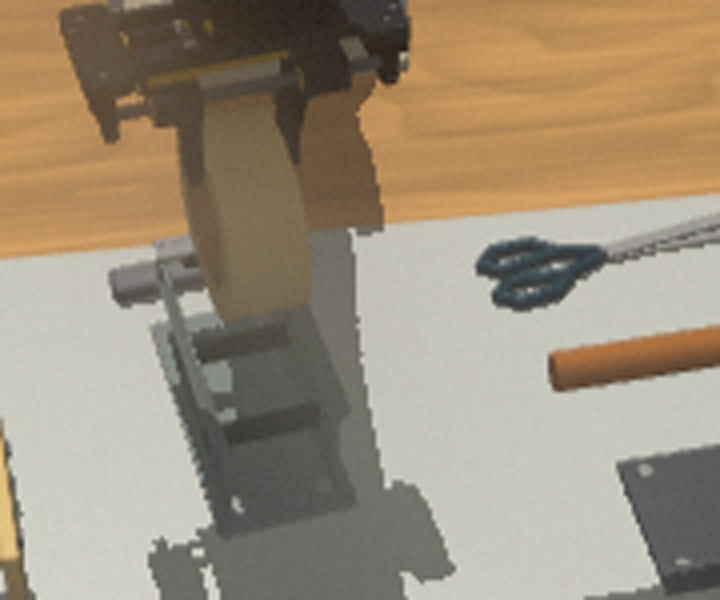

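View pics/t17.png

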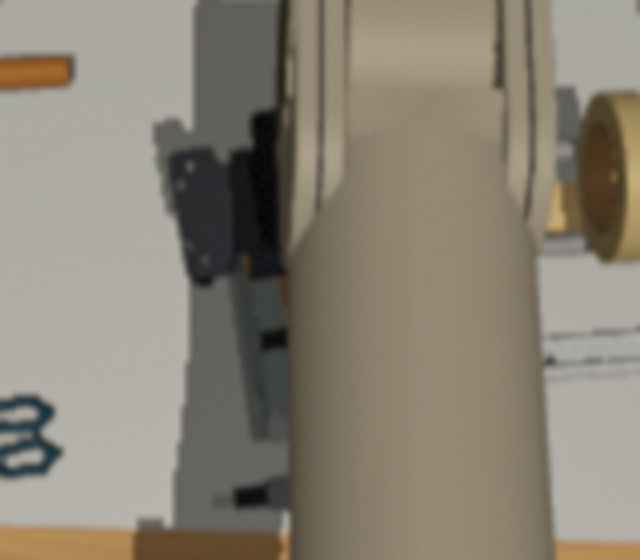

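Request:
arm_command --increments '[{"spin":0,"gripper":30,"dx":0,"dy":0,"dz":0.01},{"spin":0,"gripper":30,"dx":0,"dy":0,"dz":0.015},{"spin":0,"gripper":30,"dx":0,"dy":0,"dz":0.015},{"spin":0,"gripper":30,"dx":0,"dy":0,"dz":0.01},{"spin":0,"gripper":30,"dx":0,"dy":0,"dz":0},{"spin":0,"gripper":30,"dx":0,"dy":0,"dz":0},{"spin":0,"gripper":30,"dx":0,"dy":0,"dz":0},{"spin":0,"gripper":30,"dx":0,"dy":0,"dz":0}]'

```text
time: 39.1
ee_pos: [0.4866, -0.0552, 0.2014]
eef_rot: [0.996, 0.089, 0.0, 0.0]
ft_force: [-0.6, -0.6, -2.1]
width: 0.0498
```

```bash
python3 -c "
from d import *
st(); d(U,0,.1485)";python3 look.py pics/g18.png 250 160 110 120 5
```

```text
t 39.1 tilt [ 0.001  0.    -1.   ] f [-0.64 -0.63 -2.08] w 49.8 j [ 0.57  0.08 -0.57  1.81  0.05  1.26 -1.41]
TCP tgt [ 0.486  -0.055   0.1485] cur [ 0.4866 -0.0552  0.2014] | tool d [-0.6 -0.3 52.9] mm spin -0.04
```

View pics/g18.png

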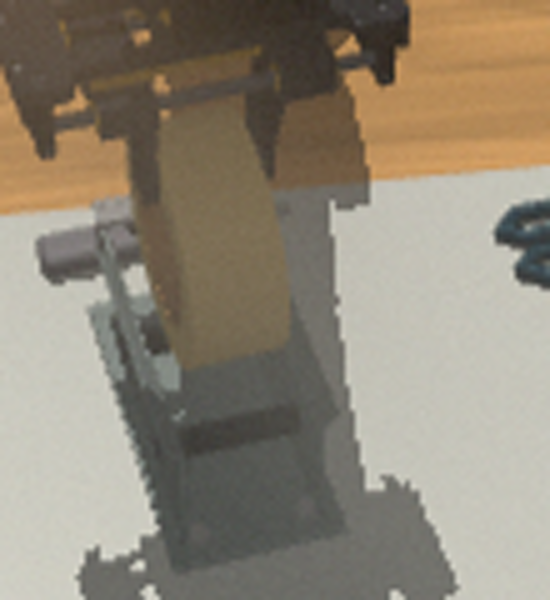

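Request:
arm_command --increments '[{"spin":0,"gripper":30,"dx":-0.0005,"dy":0,"dz":0.006},{"spin":0,"gripper":30,"dx":0,"dy":0,"dz":0.006},{"spin":0,"gripper":30,"dx":0,"dy":0,"dz":0.006},{"spin":0,"gripper":30,"dx":0,"dy":0,"dz":0.006},{"spin":0,"gripper":30,"dx":0,"dy":0,"dz":0.006},{"spin":0,"gripper":30,"dx":0,"dy":0,"dz":0.006},{"spin":0,"gripper":30,"dx":0,"dy":0,"dz":0.004},{"spin":0,"gripper":30,"dx":0,"dy":0,"dz":0}]'

```text
time: 40.15
ee_pos: [0.4858, -0.0552, 0.1608]
eef_rot: [0.996, 0.089, -0.0, -0.0]
ft_force: [0.8, 0.4, -3.1]
width: 0.0502
```

```bash
python3 -c "
from d import *
st(); d(U,0,.1485)";python3 look.py pics/g19.png 250 160 110 120 5
```

```text
t 40.15 tilt [-0. -0. -1.] f [ 0.85  0.39 -3.12] w 50.2 j [ 0.56  0.12 -0.57  1.87  0.07  1.17 -1.43]
TCP tgt [ 0.486  -0.055   0.1485] cur [ 0.4858 -0.0552  0.1608] | tool d [ 0.3 -0.2 12.3] mm spin -0.04
```

View pics/g19.png

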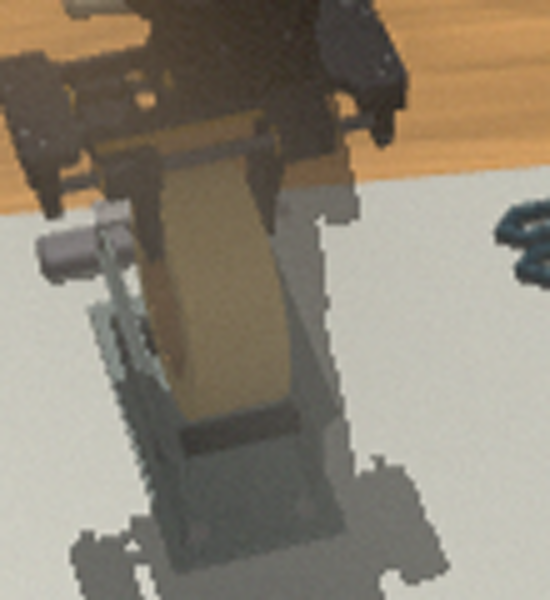

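Request:
arm_command --increments '[{"spin":0,"gripper":30,"dx":0,"dy":0,"dz":0.004},{"spin":0,"gripper":30,"dx":0,"dy":0,"dz":0.003},{"spin":0,"gripper":30,"dx":0,"dy":0,"dz":0.003},{"spin":0,"gripper":30,"dx":0,"dy":0,"dz":0.002},{"spin":0,"gripper":30,"dx":0,"dy":0,"dz":0},{"spin":0,"gripper":30,"dx":0,"dy":0,"dz":0},{"spin":0,"gripper":30,"dx":0,"dy":0,"dz":0},{"spin":0,"gripper":30,"dx":0,"dy":0,"dz":0}]'

```text
time: 41.2
ee_pos: [0.486, -0.0552, 0.1494]
eef_rot: [0.996, 0.089, 0.0, 0.0]
ft_force: [-3.0, 0.6, 5.8]
width: 0.0497
```

```bash
python3 -c "
from d import *
st(); d(U,0,.1485)"
```

```text
t 41.2 tilt [ 0.  0. -1.] f [-2.99  0.61  5.79] w 49.7 j [ 0.56  0.13 -0.57  1.88  0.08  1.15 -1.43]
TCP tgt [ 0.486  -0.055   0.1485] cur [ 0.486  -0.0552  0.1494] | tool d [-0.  -0.2  0.9] mm spin -0.04
```

Request:
arm_command --increments '[{"spin":0,"gripper":30,"dx":-0.001,"dy":0,"dz":0},{"spin":0,"gripper":60,"dx":0,"dy":0,"dz":0},{"spin":0,"gripper":62,"dx":0,"dy":0,"dz":0},{"spin":0,"gripper":68,"dx":0,"dy":0,"dz":0},{"spin":0,"gripper":75,"dx":0,"dy":0,"dz":0},{"spin":0,"gripper":78,"dx":0,"dy":0,"dz":0},{"spin":0,"gripper":78,"dx":0,"dy":0,"dz":0},{"spin":0,"gripper":78,"dx":0,"dy":0,"dz":0}]'

```text
time: 42.2
ee_pos: [0.4849, -0.0554, 0.149]
eef_rot: [0.996, 0.089, -0.0, 0.0]
ft_force: [0.2, 0.7, -0.3]
width: 0.0679
```

Request:
arm_command --increments '[{"spin":0,"gripper":78,"dx":0,"dy":0,"dz":-0.01},{"spin":0,"gripper":78,"dx":0,"dy":0,"dz":-0.02},{"spin":0,"gripper":78,"dx":0,"dy":0,"dz":-0.03},{"spin":0,"gripper":78,"dx":0,"dy":0,"dz":-0.04},{"spin":2.9,"gripper":60,"dx":0.02,"dy":0.0,"dz":-0.04},{"spin":3,"gripper":58,"dx":0.02,"dy":0.04,"dz":0},{"spin":0,"gripper":58,"dx":0.02,"dy":0.05,"dz":0},{"spin":0,"gripper":58,"dx":0.02,"dy":0.04,"dz":0}]'

```text
time: 43.2
ee_pos: [0.5767, -0.178, 0.2898]
eef_rot: [0.999, 0.037, 0.0, 0.0]
ft_force: [0.3, -0.3, -0.6]
width: 0.0511
```

```bash
python3 -c "
from d import *
st(); d(R_,.048,.1475)
from bench import cams
t=cams.camera('top')[:,:,::-1]; cv2.imwrite('pics/t20.png',cv2.resize(t[120:240,290:450],None,fx=4,fy=4,interpolation=cv2.INTER_CUBIC))";python3 look.py pics/g20.png 130 150 200 140 4
```

```text
t 43.2 tilt [ 0.001  0.001 -1.   ] f [ 0.25 -0.28 -0.6 ] w 51.1 j [ 0.61  0.3  -0.49  1.39  0.14  1.48 -1.37]
TCP tgt [ 0.5628 -0.2842  0.1475] cur [ 0.5767 -0.178   0.2898] | tool d [-21.8 104.8 142.4] mm spin -0.12
```

View pics/g20.png

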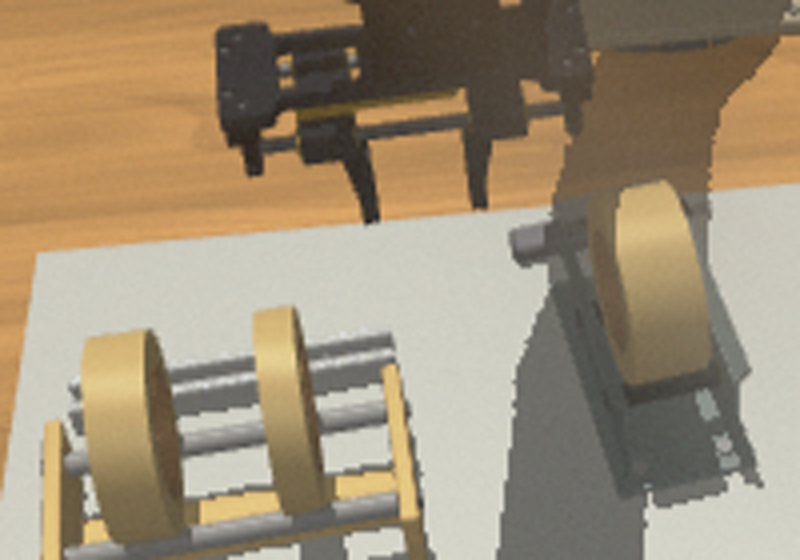

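View pics/t20.png

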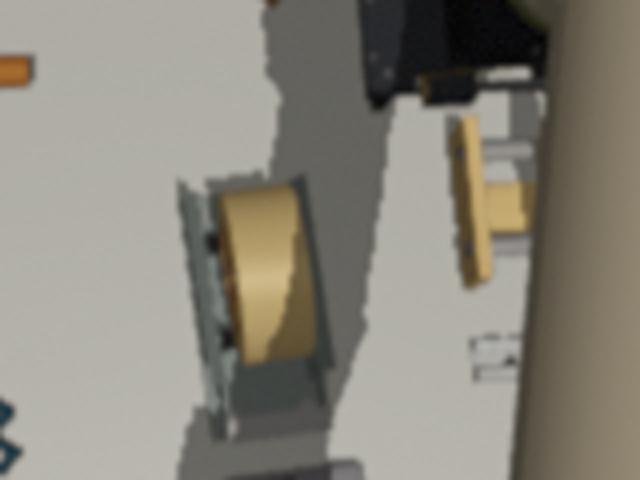

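Run:
```python
from ov import circ
from h import *
from bench import cams
U=[.486,-.055,.1789]
ims=[]
for n,o in(('top',(330,150)),('scene',(260,190))):
    im=cams.camera(n)[:,:,::-1]; f=6; im=cv2.resize(im[o[1]:o[1]+70,o[0]:o[0]+62],None,fx=f,fy=f,interpolation=cv2.INTER_CUBIC)
    for l in [circ(.064,y,.106) for y in(-.025,.025)]+[np.array([[-.1,y,.086],[.06,y,.086]]) for y in(-.035,.035)]:
        q=((proj(n,w(U,l))-o+.5)*f-.5).round().astype(np.int32); cv2.polylines(im,[q.reshape(-1,1,2)],False,(255,0,0),1)
    ims.append(im)
cv2.imwrite('pics/ovw.png',cv2.hconcat(ims))
```

```text
(no output)
```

View pics/ovw.png

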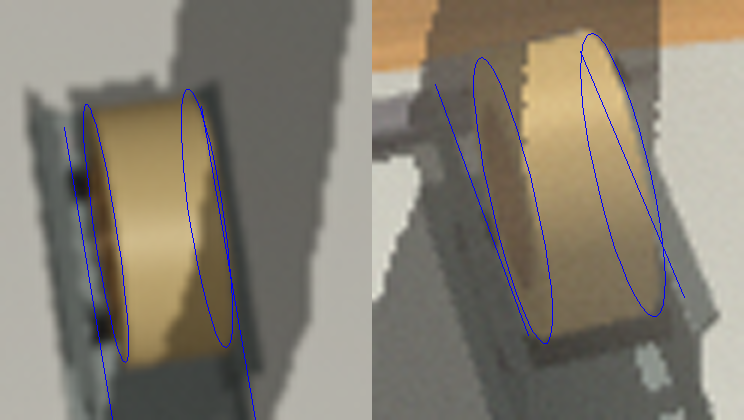

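The wide roll sits centred in the unwinder. Now back for the narrow roll on the rest.

Request:
arm_command --increments '[{"spin":0,"gripper":58,"dx":-0.011,"dy":0.04,"dz":0},{"spin":0,"gripper":58,"dx":-0.011,"dy":0.04,"dz":0},{"spin":0,"gripper":58,"dx":0,"dy":0.025,"dz":0.01},{"spin":0,"gripper":58,"dx":0,"dy":0,"dz":0.025},{"spin":0,"gripper":58,"dx":0,"dy":0,"dz":0.025},{"spin":0,"gripper":58,"dx":0,"dy":0,"dz":0.02},{"spin":0,"gripper":58,"dx":0,"dy":0,"dz":0},{"spin":0,"gripper":58,"dx":0,"dy":0,"dz":0}]'

```text
time: 44.4
ee_pos: [0.5628, -0.2814, 0.2099]
eef_rot: [0.999, 0.038, 0.001, 0.0]
ft_force: [-0.3, -0.1, 0.2]
width: 0.0505
```

```bash
python3 -c "
from d import *
st(); d(R_,.0472,.148)"
```

```text
t 44.4 tilt [ 0.001  0.    -1.   ] f [-0.32 -0.12  0.21] w 50.5 j [ 0.72  0.38 -0.43  1.45  0.16  1.34 -1.21]
TCP tgt [ 0.5629 -0.285   0.148 ] cur [ 0.5628 -0.2814  0.2099] | tool d [-0.3  3.6 61.9] mm spin -0.0
```

Request:
arm_command --increments '[{"spin":0,"gripper":58,"dx":0,"dy":0.0035,"dz":0.01},{"spin":0,"gripper":58,"dx":0,"dy":0,"dz":0.015},{"spin":0,"gripper":58,"dx":0,"dy":0,"dz":0.015},{"spin":0,"gripper":58,"dx":0,"dy":0,"dz":0.012},{"spin":0,"gripper":58,"dx":0,"dy":0,"dz":0.01},{"spin":0,"gripper":58,"dx":0,"dy":0,"dz":0},{"spin":0,"gripper":58,"dx":0,"dy":0,"dz":0},{"spin":0,"gripper":58,"dx":0,"dy":0,"dz":0}]'

```text
time: 45.4
ee_pos: [0.5628, -0.2857, 0.1477]
eef_rot: [0.999, 0.038, 0.0, 0.0]
ft_force: [0.4, 0.2, 0.2]
width: 0.0503
```

```bash
python3 -c "
from d import *
st(); d(R_,.0472,.148)"; python3 look.py pics/g21.png 130 150 130 120 5
```

```text
t 45.4 tilt [ 0.001  0.001 -1.   ] f [0.39 0.19 0.22] w 50.3 j [ 0.72  0.43 -0.42  1.52  0.18  1.23 -1.22]
TCP tgt [ 0.5629 -0.285   0.148 ] cur [ 0.5628 -0.2857  0.1477] | tool d [ 0.2 -0.7 -0.3] mm spin -0.06
```

View pics/g21.png

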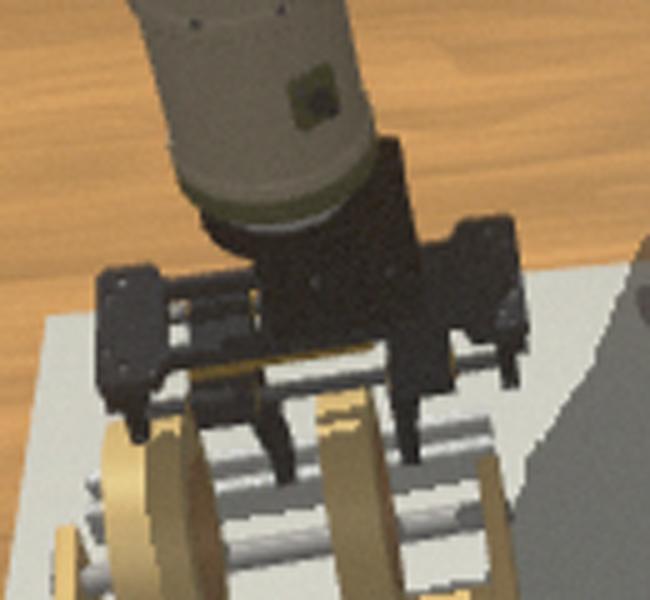

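Request:
arm_command --increments '[{"spin":0,"gripper":5,"dx":0,"dy":0,"dz":0},{"spin":0,"gripper":5,"dx":0,"dy":0,"dz":0},{"spin":0,"gripper":5,"dx":0,"dy":0,"dz":0},{"spin":0,"gripper":5,"dx":0,"dy":0,"dz":0},{"spin":0,"gripper":5,"dx":0,"dy":0,"dz":0},{"spin":0,"gripper":5,"dx":0,"dy":0,"dz":0},{"spin":0,"gripper":5,"dx":0,"dy":0,"dz":-0.01},{"spin":0,"gripper":5,"dx":0,"dy":0,"dz":-0.02}]' --grip_force 25

```text
time: 46.45
ee_pos: [0.5619, -0.2854, 0.1774]
eef_rot: [0.999, 0.038, -0.001, -0.0]
ft_force: [-0.1, -1.0, -2.2]
width: 0.0238
```

Request:
arm_command --increments '[{"spin":0,"gripper":5,"dx":0,"dy":0,"dz":-0.02},{"spin":0,"gripper":5,"dx":0,"dy":0,"dz":-0.02},{"spin":0,"gripper":5,"dx":0,"dy":0,"dz":-0.02},{"spin":0,"gripper":5,"dx":0,"dy":-0.015,"dz":-0.01},{"spin":0,"gripper":5,"dx":0.005,"dy":-0.03,"dz":0},{"spin":0,"gripper":5,"dx":0.01,"dy":-0.03,"dz":0},{"spin":0,"gripper":5,"dx":0.01,"dy":-0.03,"dz":0},{"spin":0,"gripper":5,"dx":0.01,"dy":-0.03,"dz":0}]'

```text
time: 47.45
ee_pos: [0.5871, -0.146, 0.2476]
eef_rot: [0.999, 0.038, 0.0, 0.0]
ft_force: [0.7, -0.3, -1.7]
width: 0.024
```

```bash
python3 -c "
from d import *
st(); d(S,-.3,.2165)"; python3 look.py pics/g22.png 130 130 200 150 4
```

```text
t 47.45 tilt [ 0.  0. -1.] f [ 0.72 -0.28 -1.66] w 24.0 j [ 0.57  0.32 -0.5   1.46  0.15  1.4  -1.43]
TCP tgt [0.6164 0.0613 0.2165] cur [ 0.5871 -0.146   0.2476] | tool d [  44.9 -204.4   31.1] mm spin 0.05
```

View pics/g22.png

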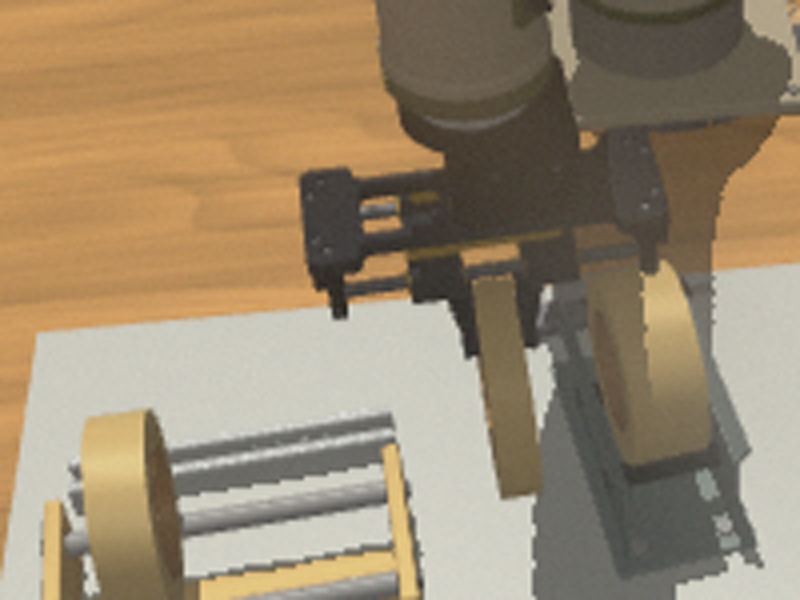

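The wide roll is close to my path, so I'll raise and move outward first.

Request:
arm_command --increments '[{"spin":0,"gripper":5,"dx":0.01,"dy":0,"dz":-0.01},{"spin":0,"gripper":5,"dx":0.015,"dy":0,"dz":-0.015},{"spin":0,"gripper":5,"dx":0.015,"dy":0,"dz":-0.015},{"spin":0,"gripper":5,"dx":0.005,"dy":-0.015,"dz":-0.01},{"spin":0,"gripper":5,"dx":0,"dy":-0.025,"dz":0},{"spin":0,"gripper":5,"dx":0,"dy":-0.03,"dz":0},{"spin":0,"gripper":5,"dx":0,"dy":-0.03,"dz":0},{"spin":0,"gripper":5,"dx":0,"dy":-0.03,"dz":0}]'

```text
time: 48.5
ee_pos: [0.6213, -0.0126, 0.2974]
eef_rot: [0.999, 0.038, -0.0, -0.0]
ft_force: [0.9, 0.4, -2.2]
width: 0.0239
```

Request:
arm_command --increments '[{"spin":0,"gripper":5,"dx":0,"dy":-0.03,"dz":0},{"spin":0,"gripper":5,"dx":0,"dy":-0.025,"dz":0},{"spin":0,"gripper":5,"dx":0,"dy":-0.01,"dz":0.01},{"spin":0,"gripper":5,"dx":0,"dy":0,"dz":0.02},{"spin":0,"gripper":5,"dx":0,"dy":0,"dz":0.02},{"spin":0,"gripper":5,"dx":0,"dy":0,"dz":0.02},{"spin":0,"gripper":5,"dx":0,"dy":0,"dz":0.01},{"spin":0,"gripper":5,"dx":0,"dy":0,"dz":0}]'

```text
time: 49.5
ee_pos: [0.6169, 0.0493, 0.2163]
eef_rot: [0.999, 0.038, -0.001, 0.0]
ft_force: [-0.1, -0.3, -2.0]
width: 0.0243
```

```bash
python3 -c "
from d import *
st(); d(S,-.3,.2165)"; python3 look.py pics/g23.png 300 130 180 130 4
```

```text
t 49.5 tilt [-0.001  0.    -1.   ] f [-0.08 -0.29 -2.02] w 24.3 j [ 0.29  0.38 -0.58  1.46  0.21  1.36 -1.79]
TCP tgt [0.6164 0.0613 0.2165] cur [0.6169 0.0493 0.2163] | tool d [  0.4 -12.   -0.2] mm spin -0.01
```

View pics/g23.png

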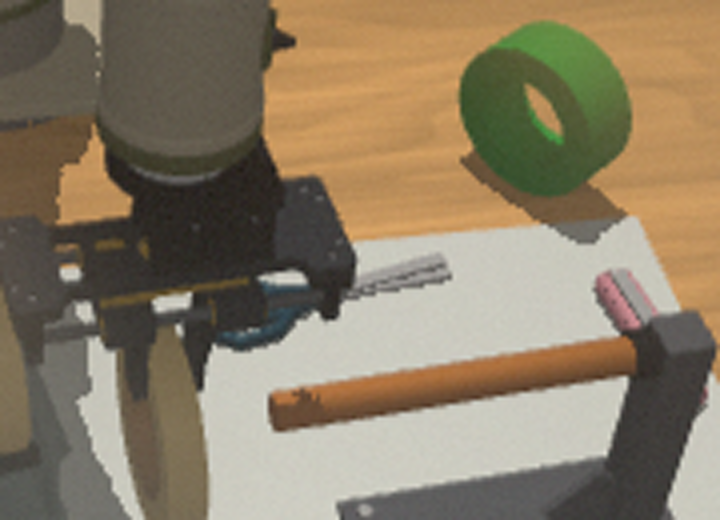

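Request:
arm_command --increments '[{"spin":0,"gripper":5,"dx":0.0005,"dy":-0.01,"dz":0},{"spin":0,"gripper":5,"dx":0,"dy":-0.015,"dz":0},{"spin":0,"gripper":5,"dx":0,"dy":-0.015,"dz":0},{"spin":0,"gripper":5,"dx":0,"dy":-0.015,"dz":0},{"spin":0,"gripper":5,"dx":0,"dy":-0.015,"dz":0},{"spin":0,"gripper":5,"dx":0,"dy":-0.015,"dz":0},{"spin":0,"gripper":5,"dx":0,"dy":0,"dz":0},{"spin":0,"gripper":5,"dx":0,"dy":0,"dz":0}]'

```text
time: 50.55
ee_pos: [0.6117, 0.1337, 0.217]
eef_rot: [0.999, 0.037, -0.0, 0.0]
ft_force: [-0.4, -0.7, -1.6]
width: 0.0244
```

```bash
python3 -c "
from d import *
st(); d(S,-.137,.2165)"; python3 look.py pics/g24.png 330 140 150 120 5
```

```text
t 50.55 tilt [-0.     0.001 -1.   ] f [-0.4  -0.75 -1.6 ] w 24.4 j [ 0.17  0.4  -0.61  1.44  0.23  1.37 -1.94]
TCP tgt [0.6041 0.2238 0.2165] cur [0.6117 0.1337 0.217 ] | tool d [ -0.8 -90.4   0.4] mm spin -0.04
```

View pics/g24.png

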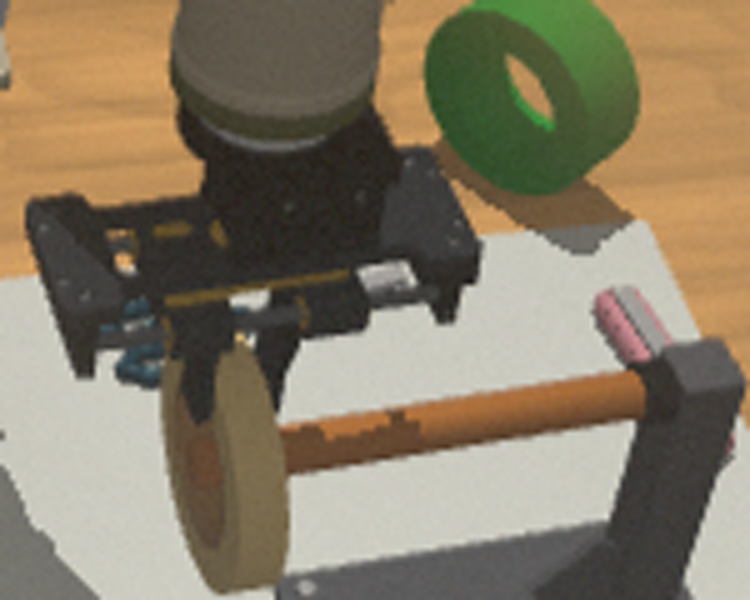

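Request:
arm_command --increments '[{"spin":0,"gripper":5,"dx":-0.001,"dy":-0.015,"dz":0},{"spin":0,"gripper":5,"dx":0,"dy":-0.015,"dz":0},{"spin":0,"gripper":5,"dx":0,"dy":-0.015,"dz":0},{"spin":0,"gripper":5,"dx":0,"dy":-0.015,"dz":0},{"spin":0,"gripper":5,"dx":0,"dy":-0.015,"dz":0},{"spin":0,"gripper":5,"dx":0,"dy":-0.0155,"dz":0},{"spin":0,"gripper":5,"dx":0,"dy":0,"dz":0},{"spin":0,"gripper":5,"dx":0,"dy":0,"dz":0}]'

```text
time: 51.6
ee_pos: [0.6039, 0.2239, 0.2169]
eef_rot: [0.999, 0.037, 0.0, 0.0]
ft_force: [0.8, -0.7, -2.6]
width: 0.024
```

Request:
arm_command --increments '[{"spin":0,"gripper":5,"dx":0,"dy":0,"dz":0.005},{"spin":0,"gripper":5,"dx":0,"dy":0,"dz":0.006},{"spin":0,"gripper":5,"dx":0,"dy":0,"dz":0.006},{"spin":0,"gripper":5,"dx":0,"dy":0,"dz":0.004},{"spin":0,"gripper":5,"dx":0,"dy":0,"dz":0.003},{"spin":0,"gripper":5,"dx":0,"dy":0,"dz":0},{"spin":0,"gripper":5,"dx":0,"dy":0,"dz":0},{"spin":0,"gripper":5,"dx":0,"dy":0,"dz":0}]'

```text
time: 52.6
ee_pos: [0.6038, 0.2246, 0.1932]
eef_rot: [0.999, 0.038, 0.0, -0.0]
ft_force: [0.4, 0.6, -1.7]
width: 0.024
```

```bash
python3 -c "
from d import *
st(); d(S,-.137,.1915)"; python3 look.py pics/g25.png 350 140 130 120 5
```

```text
t 52.6 tilt [ 0. -0. -1.] f [ 0.38  0.55 -1.71] w 24.0 j [ 0.03  0.46 -0.63  1.42  0.27  1.35 -2.1 ]
TCP tgt [0.6041 0.2238 0.1915] cur [0.6038 0.2246 0.1932] | tool d [0.3 0.8 1.7] mm spin -0.0
```

View pics/g25.png

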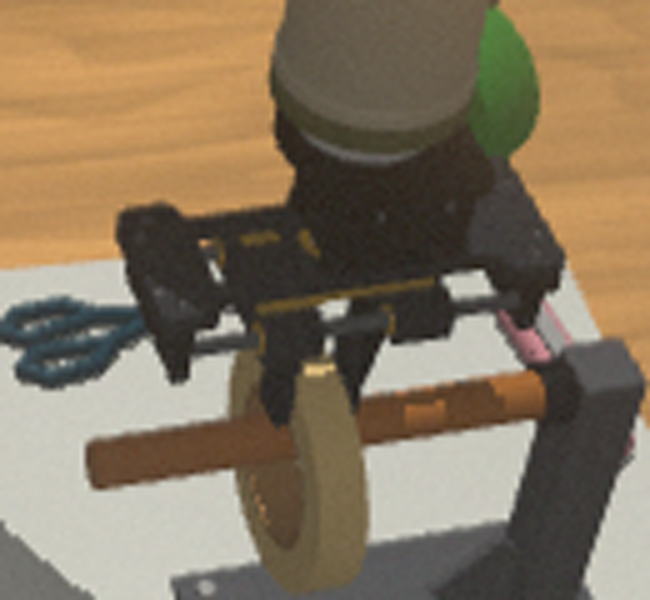

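Request:
arm_command --increments '[{"spin":0,"gripper":5,"dx":0,"dy":0,"dz":0.001},{"spin":0,"gripper":5,"dx":0,"dy":0,"dz":0.001},{"spin":0,"gripper":5,"dx":0,"dy":0,"dz":0},{"spin":0,"gripper":5,"dx":0,"dy":0,"dz":0},{"spin":0,"gripper":5,"dx":0,"dy":0,"dz":0},{"spin":0,"gripper":5,"dx":0,"dy":0,"dz":0},{"spin":0,"gripper":5,"dx":0,"dy":0,"dz":0},{"spin":0,"gripper":5,"dx":0,"dy":0,"dz":0}]'

```text
time: 53.65
ee_pos: [0.6037, 0.2245, 0.191]
eef_rot: [0.999, 0.038, 0.0, 0.0]
ft_force: [0.6, -0.3, -3.2]
width: 0.0236
```

Request:
arm_command --increments '[{"spin":0,"gripper":5,"dx":0,"dy":0,"dz":0.0005},{"spin":0,"gripper":5,"dx":0,"dy":0,"dz":0},{"spin":0,"gripper":32,"dx":0,"dy":0,"dz":0},{"spin":0,"gripper":38,"dx":0,"dy":0,"dz":0},{"spin":0,"gripper":48,"dx":0,"dy":0,"dz":0},{"spin":0,"gripper":58,"dx":0,"dy":0,"dz":0},{"spin":0,"gripper":58,"dx":0,"dy":0,"dz":0},{"spin":0,"gripper":58,"dx":0,"dy":0,"dz":0}]'

```text
time: 54.65
ee_pos: [0.6037, 0.2244, 0.1905]
eef_rot: [0.999, 0.038, -0.0, 0.0]
ft_force: [-0.5, 0.2, -0.2]
width: 0.0503
```

Request:
arm_command --increments '[{"spin":0,"gripper":58,"dx":0,"dy":0,"dz":-0.01},{"spin":0,"gripper":58,"dx":0,"dy":0,"dz":-0.02},{"spin":0,"gripper":58,"dx":0,"dy":0,"dz":-0.03},{"spin":0,"gripper":69,"dx":0,"dy":0,"dz":-0.04},{"spin":0,"gripper":69,"dx":0,"dy":0.03,"dz":0},{"spin":0,"gripper":69,"dx":0,"dy":0.045,"dz":0},{"spin":0,"gripper":69,"dx":0,"dy":0.045,"dz":0},{"spin":0,"gripper":69,"dx":0,"dy":0.045,"dz":0}]'

```text
time: 55.65
ee_pos: [0.6163, 0.0587, 0.2924]
eef_rot: [0.999, 0.038, 0.001, 0.0]
ft_force: [-0.1, -0.3, 1.2]
width: 0.0599
```

```bash
python3 -c "
from d import *
st(); d(R_,-.0472,.285)"; python3 look.py pics/g26.png 350 140 130 120 5
```

```text
t 55.65 tilt [ 0.002  0.    -1.   ] f [-0.07 -0.26  1.2 ] w 59.9 j [ 0.27  0.35 -0.59  1.34  0.19  1.51 -1.79]
TCP tgt [ 0.5701 -0.3792  0.285 ] cur [0.6163 0.0587 0.2924] | tool d [-79.1 433.1   7.3] mm spin -0.04
```

View pics/g26.png

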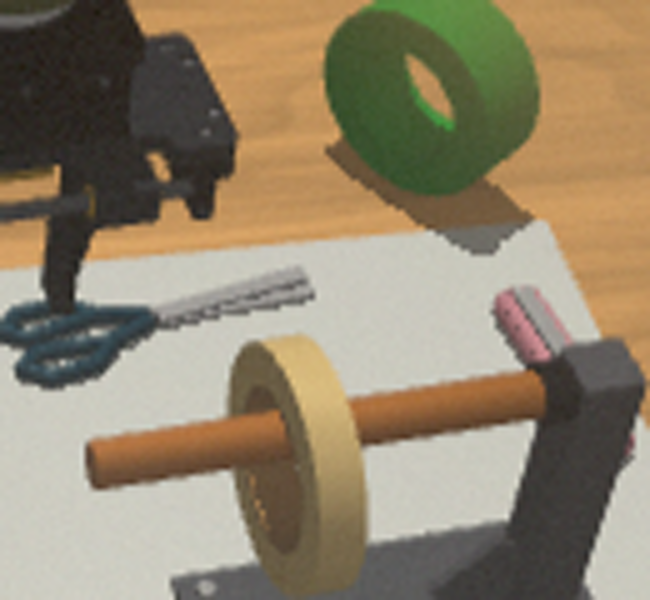

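The narrow roll hangs at its old place. Next is the medium roll.

Request:
arm_command --increments '[{"spin":0,"gripper":69,"dx":-0.01,"dy":0.045,"dz":0},{"spin":0,"gripper":69,"dx":-0.01,"dy":0.045,"dz":0},{"spin":0,"gripper":69,"dx":-0.01,"dy":0.045,"dz":0},{"spin":0,"gripper":69,"dx":-0.01,"dy":0.045,"dz":0},{"spin":0,"gripper":69,"dx":-0.01,"dy":0.045,"dz":0},{"spin":0,"gripper":69,"dx":-0.01,"dy":0.045,"dz":0},{"spin":0,"gripper":69,"dx":-0.01,"dy":0.045,"dz":0},{"spin":0,"gripper":69,"dx":-0.009,"dy":0.045,"dz":0}]'

```text
time: 56.7
ee_pos: [0.5644, -0.3062, 0.2925]
eef_rot: [0.999, 0.038, 0.001, 0.0]
ft_force: [0.6, 0.1, 0.3]
width: 0.0602
```

Request:
arm_command --increments '[{"spin":0,"gripper":69,"dx":0,"dy":0.04,"dz":0},{"spin":0,"gripper":69,"dx":0,"dy":0.02,"dz":0},{"spin":0,"gripper":69,"dx":0,"dy":0,"dz":0.02},{"spin":0,"gripper":69,"dx":0,"dy":0,"dz":0.03},{"spin":0,"gripper":69,"dx":0,"dy":0,"dz":0.02},{"spin":0,"gripper":69,"dx":0,"dy":0,"dz":0},{"spin":0,"gripper":69,"dx":0,"dy":0,"dz":0},{"spin":0,"gripper":69,"dx":0,"dy":0,"dz":0}]'

```text
time: 57.7
ee_pos: [0.5695, -0.365, 0.2222]
eef_rot: [0.999, 0.038, 0.001, 0.001]
ft_force: [-0.4, 0.1, 0.4]
width: 0.0601
```

```bash
python3 -c "
from d import *
st(); d(R_,-.0472,.148)"; python3 look.py pics/g27.png 130 130 130 120 5
```

```text
t 57.7 tilt [ 0.002  0.001 -1.   ] f [-0.37  0.11  0.36] w 60.1 j [ 0.77  0.47 -0.38  1.29  0.17  1.41 -1.1 ]
TCP tgt [ 0.5701 -0.3792  0.148 ] cur [ 0.5695 -0.365   0.2222] | tool d [-0.6 14.1 74.2] mm spin -0.05
```

View pics/g27.png

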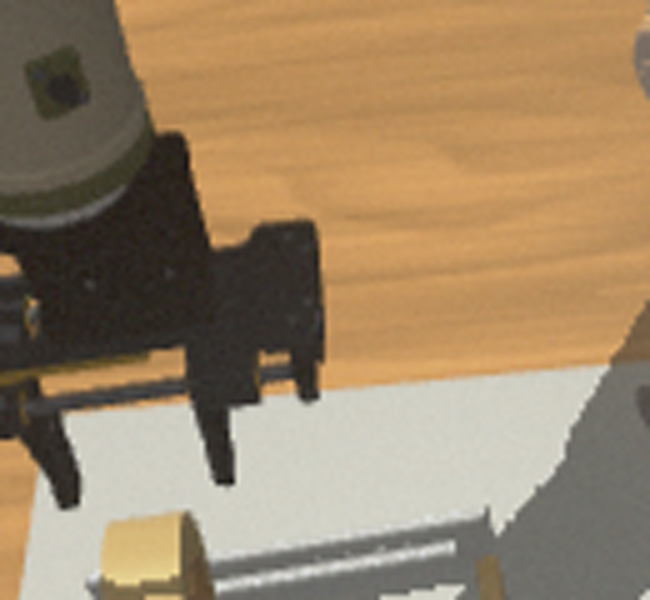

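Request:
arm_command --increments '[{"spin":0,"gripper":69,"dx":-0.0005,"dy":0.014,"dz":0},{"spin":0,"gripper":69,"dx":0,"dy":0,"dz":0.015},{"spin":0,"gripper":69,"dx":0,"dy":0,"dz":0.02},{"spin":0,"gripper":69,"dx":0,"dy":0,"dz":0.02},{"spin":0,"gripper":69,"dx":0,"dy":0,"dz":0.012},{"spin":0,"gripper":69,"dx":0,"dy":0,"dz":0.007},{"spin":0,"gripper":69,"dx":0,"dy":0,"dz":0},{"spin":0,"gripper":69,"dx":0,"dy":0,"dz":0}]'

```text
time: 58.75
ee_pos: [0.5698, -0.379, 0.1473]
eef_rot: [0.999, 0.038, 0.001, 0.0]
ft_force: [0.3, 0.0, -0.1]
width: 0.0599
```

```bash
python3 -c "
from d import *
st(); d(R_,-.0472,.148)"; python3 look.py pics/g28.png 130 150 130 120 5
```

```text
t 58.75 tilt [ 0.001  0.001 -1.   ] f [ 0.31  0.01 -0.09] w 59.9 j [ 0.78  0.53 -0.37  1.36  0.19  1.28 -1.1 ]
TCP tgt [ 0.5701 -0.3792  0.148 ] cur [ 0.5698 -0.379   0.1473] | tool d [ 0.2  0.2 -0.7] mm spin -0.06
```

View pics/g28.png

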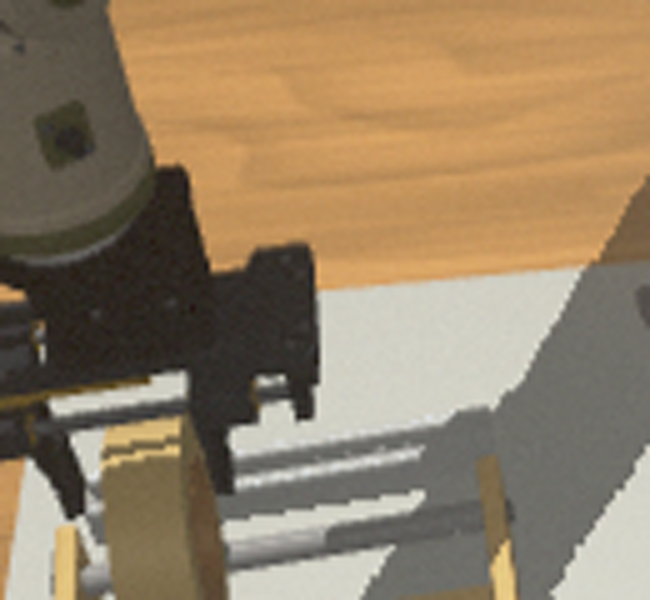

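Grip, lift high, and move outward before passing the unwinder.

Request:
arm_command --increments '[{"spin":0,"gripper":10,"dx":0,"dy":0,"dz":0},{"spin":0,"gripper":10,"dx":0,"dy":0,"dz":0},{"spin":0,"gripper":10,"dx":0,"dy":0,"dz":0},{"spin":0,"gripper":10,"dx":0,"dy":0,"dz":0},{"spin":0,"gripper":10,"dx":0,"dy":0,"dz":0},{"spin":0,"gripper":10,"dx":0,"dy":0,"dz":0},{"spin":0,"gripper":10,"dx":0,"dy":0,"dz":-0.01},{"spin":0,"gripper":10,"dx":0,"dy":0,"dz":-0.02}]' --grip_force 27

```text
time: 59.8
ee_pos: [0.5689, -0.3785, 0.1767]
eef_rot: [0.999, 0.038, -0.001, -0.001]
ft_force: [0.5, 0.2, -2.3]
width: 0.0356
```

Request:
arm_command --increments '[{"spin":0,"gripper":10,"dx":0,"dy":0,"dz":-0.025},{"spin":0,"gripper":10,"dx":0,"dy":0,"dz":-0.03},{"spin":0,"gripper":10,"dx":0,"dy":0,"dz":-0.03},{"spin":0,"gripper":10,"dx":0.01,"dy":-0.015,"dz":-0.025},{"spin":0,"gripper":10,"dx":0.015,"dy":-0.025,"dz":-0.01},{"spin":0,"gripper":10,"dx":0.02,"dy":-0.03,"dz":0},{"spin":0,"gripper":10,"dx":0.02,"dy":-0.03,"dz":0},{"spin":0,"gripper":10,"dx":0.01,"dy":-0.03,"dz":0}]'

```text
time: 60.8
ee_pos: [0.6352, -0.242, 0.2979]
eef_rot: [0.999, 0.038, 0.001, -0.0]
ft_force: [0.2, 0.0, -2.4]
width: 0.0359
```

```bash
python3 -c "
from d import *
st(); d(S,-.312,.216)"; python3 look.py pics/g29.png 130 130 200 150 4
```

```text
t 60.8 tilt [ 0.001  0.    -1.   ] f [ 0.18  0.02 -2.36] w 35.9 j [ 0.57  0.47 -0.42  1.15  0.19  1.56 -1.31]
TCP tgt [0.6173 0.0493 0.216 ] cur [ 0.6352 -0.242   0.2979] | tool d [   4.1 -291.8   81.9] mm spin 0.04
```

View pics/g29.png

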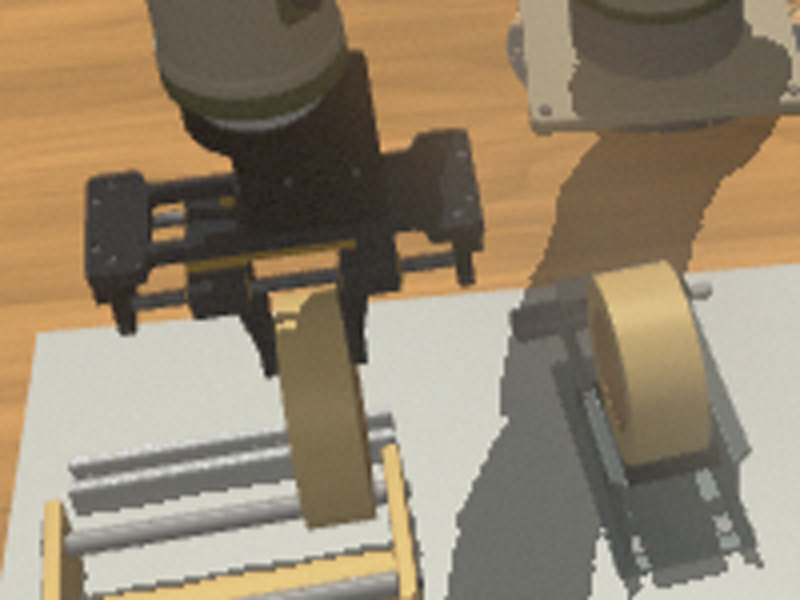

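Request:
arm_command --increments '[{"spin":0,"gripper":10,"dx":0.004,"dy":-0.03,"dz":0},{"spin":0,"gripper":10,"dx":0,"dy":-0.03,"dz":0},{"spin":0,"gripper":10,"dx":0,"dy":-0.03,"dz":0},{"spin":0,"gripper":10,"dx":0,"dy":-0.03,"dz":0},{"spin":0,"gripper":10,"dx":0,"dy":-0.03,"dz":0},{"spin":0,"gripper":10,"dx":0,"dy":-0.03,"dz":0},{"spin":0,"gripper":10,"dx":0,"dy":-0.03,"dz":0},{"spin":0,"gripper":10,"dx":0,"dy":-0.03,"dz":0}]'

```text
time: 61.85
ee_pos: [0.6203, -0.003, 0.2981]
eef_rot: [0.999, 0.038, 0.001, 0.0]
ft_force: [-0.2, 0.6, -2.1]
width: 0.0361
```

Request:
arm_command --increments '[{"spin":0,"gripper":10,"dx":0,"dy":-0.025,"dz":0},{"spin":0,"gripper":10,"dx":0,"dy":-0.01,"dz":0.005},{"spin":0,"gripper":10,"dx":0,"dy":0,"dz":0.02},{"spin":0,"gripper":10,"dx":0,"dy":0,"dz":0.02},{"spin":0,"gripper":10,"dx":0,"dy":0,"dz":0.02},{"spin":0,"gripper":10,"dx":0,"dy":0,"dz":0.012},{"spin":0,"gripper":10,"dx":0,"dy":0,"dz":0.005},{"spin":0,"gripper":10,"dx":0,"dy":0,"dz":0}]'

```text
time: 62.85
ee_pos: [0.6179, 0.0308, 0.2148]
eef_rot: [0.999, 0.037, 0.0, 0.0]
ft_force: [0.5, -0.2, -0.9]
width: 0.0358
```

```bash
python3 -c "
from d import *
st(); d(S,-.207,.2165)"; python3 look.py pics/g30.png 300 130 180 130 4
```

```text
t 62.85 tilt [ 0.  0. -1.] f [ 0.53 -0.25 -0.86] w 35.8 j [ 0.29  0.37 -0.54  1.47  0.19  1.35 -1.75]
TCP tgt [0.6094 0.154  0.2165] cur [0.6179 0.0308 0.2148] | tool d [   0.7 -123.5   -1.7] mm spin -0.02
```

View pics/g30.png

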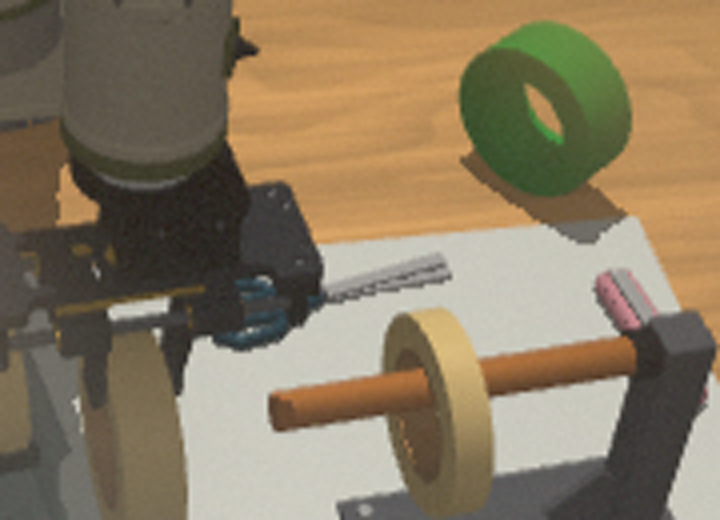

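Request:
arm_command --increments '[{"spin":0,"gripper":10,"dx":0.0005,"dy":-0.01,"dz":-0.0015},{"spin":0,"gripper":10,"dx":0,"dy":-0.015,"dz":0},{"spin":0,"gripper":10,"dx":0,"dy":-0.015,"dz":0},{"spin":0,"gripper":10,"dx":0,"dy":-0.015,"dz":0},{"spin":0,"gripper":10,"dx":0,"dy":-0.015,"dz":0},{"spin":0,"gripper":10,"dx":0,"dy":-0.015,"dz":0},{"spin":0,"gripper":10,"dx":0,"dy":-0.015,"dz":0},{"spin":0,"gripper":10,"dx":0,"dy":-0.015,"dz":0}]'

```text
time: 63.9
ee_pos: [0.6096, 0.1467, 0.216]
eef_rot: [0.999, 0.038, 0.0, 0.0]
ft_force: [0.2, 0.0, -2.5]
width: 0.0357
```

Request:
arm_command --increments '[{"spin":0,"gripper":10,"dx":0,"dy":-0.008,"dz":0},{"spin":0,"gripper":10,"dx":0,"dy":0,"dz":0},{"spin":0,"gripper":10,"dx":0,"dy":0,"dz":0},{"spin":0,"gripper":10,"dx":0,"dy":0,"dz":0},{"spin":0,"gripper":10,"dx":0,"dy":0,"dz":0},{"spin":0,"gripper":10,"dx":0,"dy":0,"dz":0},{"spin":0,"gripper":10,"dx":0,"dy":0,"dz":0},{"spin":0,"gripper":10,"dx":0,"dy":0,"dz":0}]'

```text
time: 64.9
ee_pos: [0.6091, 0.1537, 0.216]
eef_rot: [0.999, 0.038, 0.0, 0.0]
ft_force: [0.2, 0.5, -2.3]
width: 0.0361
```

```bash
python3 -c "
from d import *
st(); d(S,-.207,.191)"; python3 look.py pics/g31.png 330 140 150 120 5
```

```text
t 64.9 tilt [ 0.  0. -1.] f [ 0.23  0.51 -2.29] w 36.1 j [ 0.12  0.4  -0.59  1.44  0.22  1.37 -1.97]
TCP tgt [0.6094 0.154  0.191 ] cur [0.6091 0.1537 0.216 ] | tool d [ 0.3 -0.3 25. ] mm spin -0.0
```

View pics/g31.png

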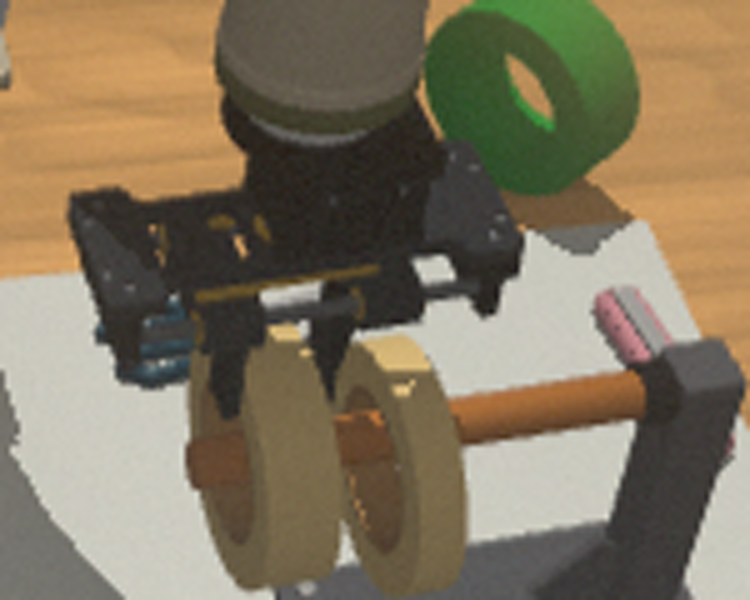

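Request:
arm_command --increments '[{"spin":0,"gripper":10,"dx":0,"dy":0,"dz":0.005},{"spin":0,"gripper":10,"dx":0,"dy":0,"dz":0.006},{"spin":0,"gripper":10,"dx":0,"dy":0,"dz":0.006},{"spin":0,"gripper":10,"dx":0,"dy":0,"dz":0.005},{"spin":0,"gripper":10,"dx":0,"dy":0,"dz":0.003},{"spin":0,"gripper":10,"dx":0,"dy":0,"dz":0},{"spin":0,"gripper":10,"dx":0,"dy":0,"dz":0},{"spin":0,"gripper":10,"dx":0,"dy":0,"dz":0}]'

```text
time: 65.95
ee_pos: [0.6092, 0.1537, 0.1913]
eef_rot: [0.999, 0.038, 0.0, 0.0]
ft_force: [0.5, 0.3, -2.6]
width: 0.0358
```

Request:
arm_command --increments '[{"spin":0,"gripper":10,"dx":0,"dy":0,"dz":0.0005},{"spin":0,"gripper":10,"dx":0,"dy":0,"dz":0},{"spin":0,"gripper":45,"dx":0,"dy":0,"dz":0},{"spin":0,"gripper":50,"dx":0,"dy":0,"dz":0},{"spin":0,"gripper":60,"dx":0,"dy":0,"dz":0},{"spin":0,"gripper":68,"dx":0,"dy":0,"dz":0},{"spin":0,"gripper":68,"dx":0,"dy":0,"dz":0},{"spin":0,"gripper":68,"dx":0,"dy":0,"dz":0}]'

```text
time: 66.95
ee_pos: [0.6091, 0.1537, 0.1906]
eef_rot: [0.999, 0.038, 0.0, 0.0]
ft_force: [0.3, 1.4, 0.4]
width: 0.0588
```

Request:
arm_command --increments '[{"spin":0,"gripper":68,"dx":0,"dy":0,"dz":-0.01},{"spin":0,"gripper":68,"dx":0,"dy":0,"dz":-0.02},{"spin":0,"gripper":68,"dx":0,"dy":0,"dz":-0.03},{"spin":0,"gripper":68,"dx":0,"dy":0,"dz":-0.04},{"spin":0,"gripper":68,"dx":0,"dy":0.03,"dz":0},{"spin":0,"gripper":68,"dx":0,"dy":0.045,"dz":0},{"spin":0,"gripper":68,"dx":0,"dy":0.045,"dz":0},{"spin":0,"gripper":68,"dx":0,"dy":0.045,"dz":0}]'

```text
time: 67.95
ee_pos: [0.6217, -0.0122, 0.2925]
eef_rot: [0.999, 0.038, 0.001, 0.0]
ft_force: [-0.0, 0.3, 0.7]
width: 0.0593
```

Request:
arm_command --increments '[{"spin":0,"gripper":68,"dx":0,"dy":0.045,"dz":0},{"spin":0,"gripper":68,"dx":-0.01,"dy":0.045,"dz":0},{"spin":0,"gripper":68,"dx":-0.01,"dy":0.045,"dz":0},{"spin":0,"gripper":68,"dx":-0.01,"dy":0.045,"dz":0},{"spin":0,"gripper":68,"dx":-0.01,"dy":0.045,"dz":0},{"spin":0,"gripper":68,"dx":-0.01,"dy":0.045,"dz":0},{"spin":0,"gripper":68,"dx":0,"dy":0.03,"dz":0},{"spin":0,"gripper":68,"dx":0,"dy":0,"dz":0}]'

```text
time: 68.95
ee_pos: [0.5934, -0.3168, 0.2915]
eef_rot: [0.999, 0.036, 0.0, 0.001]
ft_force: [0.0, 1.0, -0.2]
width: 0.0593
```

Run:
```python
from bench import cams
import ov
from ov import *
from d import st
st()
for n in('top','scene'): cv2.imwrite(f'pics/{n}F.png',cams.camera(n)[:,:,::-1])
for c in('ts','ss'): draw(f"pics/{C[c][2]}F.png",c,f"pics/F_{c}.png")
```

```text
t 68.95 tilt [ 0.     0.001 -1.   ] f [ 0.01  0.98 -0.2 ] w 59.3 j [ 0.68  0.44 -0.38  1.19  0.16  1.54 -1.18]
```

View pics/F_ts.png

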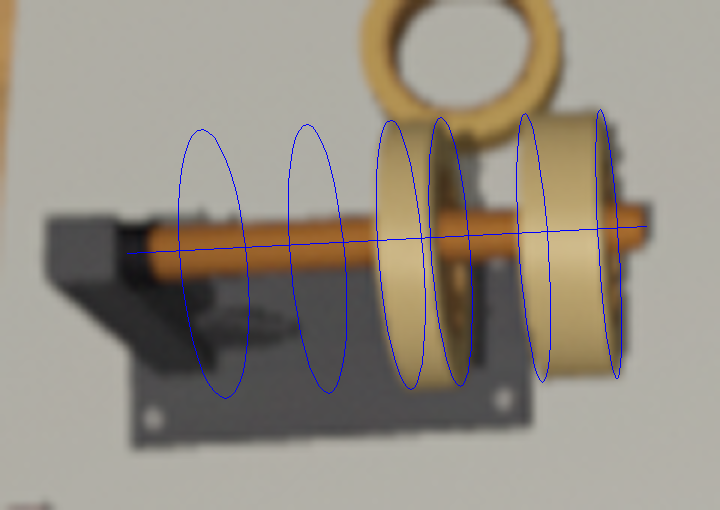

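View pics/F_ss.png

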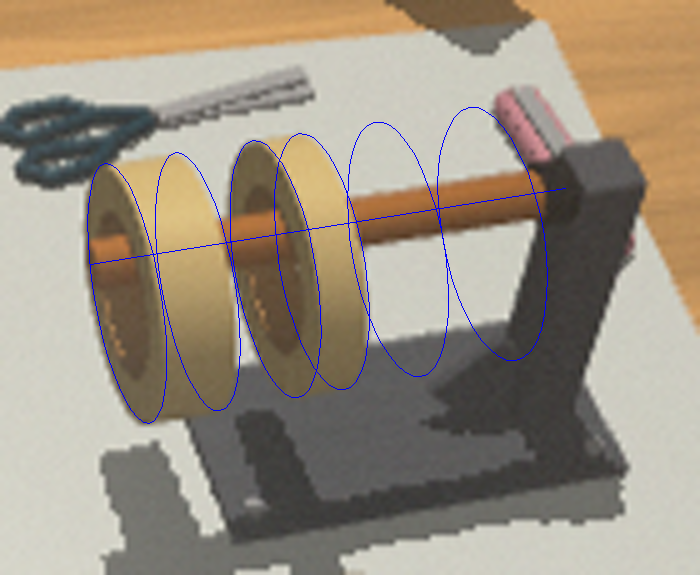

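View pics/sceneF.png

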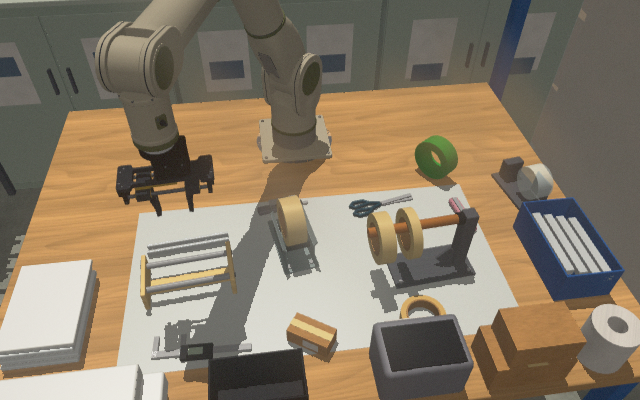

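In the scene view both rolls hang on the peg at (382,238) and (408,232), matching their starting outlines. The wide roll stands in the unwinder at (291,222), the rest is empty, and the gripper is clear. I'll let it settle for a second, then hand in.

Request:
arm_command --increments '[{"spin":0,"gripper":68,"dx":0,"dy":0,"dz":0},{"spin":0,"gripper":68,"dx":0,"dy":0,"dz":0},{"spin":0,"gripper":68,"dx":0,"dy":0,"dz":0},{"spin":0,"gripper":68,"dx":0,"dy":0,"dz":0},{"spin":0,"gripper":68,"dx":0,"dy":0,"dz":0},{"spin":0,"gripper":68,"dx":0,"dy":0,"dz":0},{"spin":0,"gripper":68,"dx":0,"dy":0,"dz":0},{"spin":0,"gripper":68,"dx":0,"dy":0,"dz":0}]'

```text
time: 70.05
ee_pos: [0.5941, -0.3137, 0.2905]
eef_rot: [0.999, 0.038, -0.0, 0.0]
ft_force: [0.3, -0.5, -0.3]
width: 0.0593
```

```bash
python3 -c "
from bench import job
print(job.close_job())"
```

```text
the job is handed in; nothing more can be done
None
```

The job is done and handed in at about 70 s of the 131 s allowed. I parked the medium and narrow rolls on the roll rest and stood the wide roll in the unwinder. Then I hung the narrow and medium rolls back on the peg, in that order.

**Hung rolls:** the last overlays in both camera views put them within about 2 mm of where they started.

**Wide roll:** it stood centred between the cheeks to about 2–3 mm when I checked after releasing it. The final scene view still shows it upright there.

**Profile and gripper:** the profile looks unmoved in the pictures, though I did not measure it. The gripper ended open and clear of everything.

**Limits of the checks:** the force readings carry about 1 N of noise, so they could not show each roll's touchdown on the peg clearly. I confirmed those by picture after release. No check failed or disagreed.

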